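Take up the slack of the egg packing belt

TASK

The packing belt has gone slack. Clear the closed egg cartons off it and stack them squarely, one upon another, on the carton that stands on the plywood board; also swing up the hold-down bar, slide the transfer plate out from beneath it, lay the plate flat in the steel tray for washing and fold the bar down again. Only when all that is done, wind the tension wheel clockwise until it turns firm, with the spring pointer between the two long marks, and disturb neither the tray of eggs nor the spray bottle nor the brush.

Things in the scene. Friction and masses are not known exactly. Their poses are not given: they have to be found in the camera images.
- belt_end (a point): middle of the belt's edge at the discharge end of the fixed belt conveyor, on the level of the belt's top (70 mm above the table). Its y axis points back along the belt, its x axis across it. The belt is 140 mm wide and flat for 550 mm along its own +y; side frames (15 mm wide, top 2 mm lower) flank it. The conveyor's place and yaw differ from start to start
- c1_mid (a point): closed egg carton of moulded pulp, 118 mm long (own x) by 60 wide (own y) by 46 high, sides as good as upright, 0.1 to 0.17 kg; the point is its centre, half-way up. It stands on the belt at the start, its long side across the belt; two or three of the three are present
- c2_mid (a point): closed egg carton of moulded pulp, 118 mm long (own x) by 60 wide (own y) by 46 high, sides as good as upright, 0.1 to 0.17 kg; the point is its centre, half-way up. It stands on the belt at the start, its long side across the belt; two or three of the three are present
- c3_mid (a point): closed egg carton of moulded pulp, 118 mm long (own x) by 60 wide (own y) by 46 high, sides as good as upright, 0.1 to 0.17 kg; the point is its centre, half-way up. It stands on the belt at the start, its long side across the belt; two or three of the three are present
- base_mid (a point): closed egg carton of moulded pulp, 118 mm long (own x) by 60 wide (own y) by 46 high, sides as good as upright, 0.1 to 0.17 kg; the point is its centre, half-way up. It stands on the board at the start as the foot of the column and stays there; cartons stack at 46 mm a level
- board: fixed plywood board 170 x 110 x 12 mm on the table, its long side along the base carton's; origin at the centre of its underside
- bar (a joint): hold-down bar: a bail of 10 mm round steel bar, 160 mm long across the conveyor's end, on two 60 mm arms hinged at the frame; angle in rad, 0 = down, on its own stop, with its two feet just on the plate if that is there, 1.75 = up and leaning back 10 degrees past upright against its stop. It weighs 0.25 kg, falls shut when left much short of upright, and stays up when left at 1.6 or more
- bar_grip (a point): centre of the bar's round black grip sleeve (13 mm thick, 56 mm long along the conveyor's x axis), on the bar's axis; 32 mm above the plate when the bar is down. It moves with the bar on an arc of 60 mm radius about the hinge
- bar_hinge (a point): middle of the bar's hinge line, which runs along the conveyor's x axis, level with the closed bar; seen from it the closed bar lies 60 mm away in the conveyor's -y direction, and it swings up and over towards +y
- plate_mid (a point): centre of the loose aluminium transfer plate, 138 (own x) x 115 (own y) x 4 mm, 0.22 kg; its own y axis points along the conveyor's y at the start. It lies in a guide at the conveyor's end, 62 mm above the table; its side edges run under fixed flanges (4 mm above it) and a 6 mm rib on its top is stopped by the feet of the lowered bar. With the bar up it slides out along its own -y; it is free of the flanges after 45 mm
- plate_lip (a point): the plate's upstanding lip at its own -y end, 5 mm thick (own y), 56 mm wide (own x); the point lies 55 mm from the plate's centre along -y and 20 mm above plate_mid, 14 mm below the lip's top edge. The lip is the plate's handle and is strong enough to carry it
- tray_in (a point): centre of the inner floor (4 to 5 mm above the table) of the loose steel tray, outside 200 (own x) x 190 (own y) x 22 mm high, walls 4 mm, 0.6 kg; on the table beyond the conveyor's end
- wheel_axis (a point): point on the upright axis of the tension wheel (100 mm across, on a gearbox at the robot's side of the conveyor), at the half height of its handle, 24 mm above the wheel's rim
- handle_mid (a point): centre of the wheel's freely revolving upright handle, a black round grip 19 mm in diameter and 45 mm high, half-way up; it stands 42 mm from the wheel's axis and its foot is just above the wheel. Clockwise seen from above tightens. It takes 1.5 to 3 turns to tension the belt; at the handle the wheel needs 7 to 9 N while the belt is slack, rising steadily to 13 to 14.5 N when it is firm; it stays where it is left
- scale (a point): zero line of the tension scale, a fixed white strip 66 mm long and 40 mm wide on the spring tube beside the conveyor, near the wheel. Its axes are the conveyor's; the strip has two long cross marks, 23 and 30 mm from the zero line in its -y direction, among short ones 4 mm apart
- pointer (a point): the black cross pointer that runs over that strip as the wheel presses the belt's tension spring: 1.6 mm along the scale in -y per rad of winding (10 mm a turn), 0 to 8 mm from zero at the start. Between the two long marks the tension is right, beyond them the belt is overtight
- eggs: bystander: pulp tray 98 mm square with four brown eggs, about 65 mm high, standing loose on the table; origin at the centre of its underside
- spray: bystander: white spray bottle 64 mm across, 170 mm high; origin at the centre of its underside
- brush: bystander: small brush lying on the table

How it is judged (in metres and radians):
On the way, in this order (a step that is already met when the one before it is completed fails the run):
1. the cartons stand stacked, the plate lies in the tray and the bar is folded down again (horizontal distance between each of c1_mid, c2_mid, c3_mid and base_mid below 0.015 m and angle between the x axis of each of c1_mid, c2_mid, c3_mid and the x axis of base_mid, either way round below 0.15 rad and angle between each of c1_mid, c2_mid, c3_mid, base_mid's own z axis and vertical below 0.1 rad and z of each of c1_mid, c2_mid, c3_mid in the frame of base_mid above 0.035 m and horizontal distance between base_mid and board below 0.03 m and horizontal distance between plate_mid and tray_in below 0.08 m and z of plate_mid in the frame of tray_in between -0.004 and 0.01 m and angle between plate_mid's own z axis and vertical below 0.08 rad and value of joint bar below 0.15 rad), for 0.3 s.
2. the belt is tensioned: pointer between the long marks (y of pointer in the frame of scale between -0.03 and -0.023 m), for 0.3 s.
At the end, for the whole second after the job is handed in: Every carton upright in the base carton's column (within 15 mm and 0.15 rad of it), the base still on the board (within 30 mm of its middle); bar folded down (under 0.15 rad); plate flat in the tray; pointer 23 to 30 mm from zero, between the long marks (all of step 1 and all of step 2); the robot touches nothing.
It fails at once if the tray of eggs is pushed more than 25 mm or tipped (distance of eggs from where it was at the start of the episode above 0.025 m or angle between eggs's own z axis and vertical above 0.3 rad).
It fails at once if the spray bottle is pushed more than 30 mm or tipped over (distance of spray from where it was at the start of the episode above 0.03 m or angle between spray's own z axis and vertical above 0.5 rad).
It fails at once if the brush is pushed more than 40 mm (distance of brush from where it was at the start of the episode above 0.04 m).
Of c1, c2, c3 only 2 to 3 are there at a start; the rules pass over those that are not, and their reading is None.
At some moment in a run one of tray may be knocked a few centimetres aside while the robot is not near it.
Once in a run the grip may slacken for a moment while it holds something.
It also fails if it takes over 210 s, if anything falls off the work surface, if the arm or the gripper's body presses on something with over 40 N, if the wrist force passes 120 N, or if a joint passes its speed limit or range.

ROBOT

A 7-joint arm with a two-finger parallel gripper is mounted at the origin on the work surface. World frame = base frame: x ahead of the robot, y to its left, z up, the work surface at z = 0. Lengths are in mm, angles in rad, forces in N, time in s.
With the tool pointing down it reaches from about 400 to 875 mm from the base axis. Payload 4.4 kg.
Tool frame: the origin (TCP) lies at the very end of the fingers, on their centre line; the grasp point (between the pads) lies 19 mm behind it (ctrl.grip_depth is the distance from the TCP to the grasp point, in mm); z points along the fingers, x is the direction in which the jaws open and shut, and the axes are right-handed (so a half turn about z gives the same grasp; the last joint's range is limited). The gripper opens to 85 mm and grips with 20 to 120 N. Pads are 22 mm wide; open, the fingers measure 114 mm over their backs; the gripper's body (76 mm by 85 mm) begins 54 mm behind the grasp point. The pads swing forward as they close: fully open they stand 13 mm farther back than shut.
Start: joints at [-1.283, 0.628, 0.038, 1.517, -0.027, 0.996, -0.02], TCP at [225.179, 609.764, 231.313] pointing down, gripper open.
Joint ranges: [-3.06, 3.06], [-0.37, 2.12], [-1.25, 1.32], [0.18, 2.47], [-1.1, 4.24], [0.23, 1.98], [-2.94, 2.94]. Speed limits (rad/s): [2.57, 2.57, 3.14, 3.14, 3.14, 3.14, 3.14].

INTERFACE

Orientations are given as [roll, pitch, yaw] about the fixed x, y, z axes, in that order (R = Rz(yaw) Ry(pitch) Rx(roll)).
In Python, from cell import ctrl gives the robot as it stands.
- The arm moves only by the shell command python3 -m creep 'ROWS'. ROWS is JSON, a list of rows, each an object with "hand": the opening, from 0 (shut) to 1 (fully open); "travel": the shift along the tool's x, y, z in cm, a list of three; "angular": the turn, a rotation vector about the tool's x, y, z in degrees, a list of three. In form: [{"hand": hand, "travel": [tx, ty, tz], "angular": [rx, ry, rz]}, ...]. A call has 1 to 20 rows; each row is the pose to reach, as a shift and turn from the pose measured when the call began, along the tool's axes at that moment; what a row does not reach only later rows make up. A row lasts 1/10 s, in which the tool goes at most 50 mm and 8.59 degrees, less where a joint would pass 70% of its speed; a pose out of reach is approached as far as the arm can. A call with a gripper value outside its range is refused whole. The fingers move at their own pace and stop on an object; the grip force is fixed at half the most. Time passes only in rows, so rows that repeat a pose let the fingers close. It gives the time, the measured TCP pose, the force and the opening at its end, in the units of the state.
- ctrl.read_state(): the state, without advancing time (a new reading comes with each control period).
- ctrl.get_image(name): name is "side" or "top" or "wrist"; returns a dict with "frame" (400x640x3 uint8, red, green, blue), "fx", "fy", "cx", "cy" (pixels), "origin" and "orientation" of the camera in the world. Camera axes: x right, y down, z forward; pixel columns grow to the right and rows downward; lengths in mm; the calibration is good to about 2 mm. The wrist camera is an equidistant fisheye: a pixel r from the principal point sees the ray r / f radians off the axis. A picture is of the moment at which its call begins. There is no depth.
- ctrl.finish_job(): hands the job in, once; it reports no verdict.
Trained networks look in the newest picture that a camera, given by its name, has taken for a name from the list of things; names that differ only in an ending like _2 or _b are one class to them, and where a whole thing is asked for, a point or a joint stands for the part that bears it (a point fixed in the world has none). Each returns a list of dicts, best first, with "confidence" (0 to 1); they miss things now and then, are a little off and sometimes report something else, mostly with a low value. They report only what shows in the picture. A call takes as long as a camera call.
- ctrl.regions_of(camera, thing): "region" (400x640 bool, what is visible of it).
- ctrl.spot_point(camera, thing): "at" ([x, y, z] in mm, in world coordinates, good to about 4 mm: a listed point, or the origin of a listed thing).
The state is a dict: "clock": time; "qpos": joint angles; "qd": joint speeds; "tau": joint torques, N m; "eef_pos": TCP position; "tool_rot": TCP orientation; "force": force on the tool from outside, world axes, zero at the start; "torque": the same for the moment, N m; "width": finger opening in mm.
Only numpy, scipy, OpenCV 4.12 (cv2) and the standard library are available. Lean on these libraries where they do the work, as an engineer would, in place of code of your own. Each camera call takes 0.05 s, during which the arm holds its last target. There are 200 camera calls.

## Working session

There is one attempt and no reset: what is moved stays moved. The work goes in short steps, Python scripts to look and compute and a shell command to move; the robot and the scene stay as the last step left them, time stands still between calls to the robot, and variables do not carry over. Pictures are saved under pics/ and viewed, about 12 in all and at most 16, crops included, and the job is handed in when it is done.

```bash
ls; mkdir -p pics; cat > h.py <<'E'
import numpy as np, cv2
from scipy.spatial.transform import Rotation as R
from cell import ctrl
def snap(cam,fn=None):
    im=ctrl.get_image(cam)
    if fn: cv2.imwrite('pics/'+fn,im['frame'][:,:,::-1])
    return im
def st():
    s=ctrl.read_state(); return s
def rot(s): return R.from_euler('xyz',s['tool_rot'])
def to(target,yaw=None):
    """print travel (cm) in tool axes and turn to target TCP (mm), tool down, with jaw axis x at yaw (rad)"""
    s=st(); r=rot(s)
    t=r.inv().apply(np.array(target)-np.array(s['eef_pos']))/10
    out=[np.round(t,2)]
    if yaw is not None:
        best=None
        for k in (0,np.pi,-np.pi):
            g=R.from_euler('xyz',[np.pi,0,yaw+k]); v=(r.inv()*g).as_rotvec(degrees=True)
            if best is None or np.linalg.norm(v)<np.linalg.norm(best): best=v
        out.append(np.round(best,1))
    print('travel',out[0],'ang',out[1:] , 'now',np.round(s['eef_pos'],1),np.round(s['tool_rot'],3),'w',round(s['width'],1),'t',round(s['clock'],2))
E
python3 - <<'E'
from h import *
s=st(); print({k:np.round(v,3).tolist() for k,v in s.items()})
for c in ('side','top'):
    im=snap(c,c+'0.png'); print(c,im['fx'],im['cx'],im['cy'],im['origin'],im['orientation'])
    for n in ['belt_end','c1_mid','c2_mid','c3_mid','base_mid','board','bar_grip','bar_hinge','plate_mid','plate_lip','tray_in','wheel_axis','handle_mid','scale','pointer','eggs','spray','brush']:
        print(n,[(np.round(d['at'],1).tolist(),round(d['confidence'],2)) for d in ctrl.spot_point(c,n)[:4]])
E
```

```text
pics
{'clock': 0.0, 'qpos': [-1.283, 0.629, 0.038, 1.518, -0.027, 0.996, -0.02], 'qd': [0.001, -0.001, -0.002, 0.0, 0.001, 0.001, -0.0], 'tau': [0.001, -56.34, 1.227, -19.345, 0.011, 0.01, -0.0], 'eef_pos': [224.952, 609.149, 230.379], 'tool_rot': [3.142, 0.002, 1.217], 'force': [-0.072, -0.221, -0.099], 'torque': [0.022, 0.007, -0.031], 'width': 85.425}
side 425.10233243258114 327.20163748079676 201.29997359995116 [ 209.7218248  -776.66440353  811.27279688] [-2.28489155  0.01848918 -0.45948311]
belt_end []
c1_mid [([566.9, 329.8, 95.2], 0.84)]
c2_mid [([567.3, 153.2, 91.7], 0.65)]
c3_mid [([695.2, -369.1, -0.9], 0.51)]
base_mid [([491.1, -423.3, 36.3], 0.95)]
board [([485.2, -423.9, -0.6], 0.73), ([427.5, 227.6, 114.4], 0.23)]
bar_grip [([561.9, -9.1, 95.6], 0.67), ([781.9, 72.9, -2.8], 0.44)]
bar_hinge [([561.3, 54.5, 97.0], 0.91), ([560.2, -11.4, 63.5], 0.52)]
plate_mid [([561.4, -12.2, 61.0], 0.61)]
plate_lip [([562.5, -63.1, 84.1], 0.61), ([560.0, 52.3, 98.0], 0.29)]
tray_in [([597.7, -152.5, 6.9], 0.94), ([560.2, -9.1, 63.4], 0.34), ([447.0, 136.4, 69.6], 0.31), ([490.4, -426.9
[... 814 characters left out ...]
.8)]
bar_hinge [([557.8, 52.6, 93.6], 0.89)]
plate_mid [([561.9, -9.7, 65.8], 0.86), ([560.1, 56.5, 70.9], 0.15)]
plate_lip [([558.7, -63.4, 82.6], 0.75), ([591.8, -150.8, 0.8], 0.32)]
tray_in [([593.4, -153.8, 4.3], 0.56), ([443.2, 137.3, 72.2], 0.39)]
wheel_axis [([424.9, 228.5, 113.9], 0.77)]
handle_mid [([382.0, 230.2, 115.6], 0.64)]
scale [([446.3, 137.1, 70.8], 0.58), ([558.7, 59.1, 72.2], 0.46), ([427.4, 229.8, 114.4], 0.24)]
pointer [([445.3, 130.0, 70.8], 0.5), ([555.7, -8.8, 96.0], 0.37)]
eggs [([359.7, -111.9, -1.2], 0.91), ([425.9, 229.6, 116.5], 0.71)]
spray [([697.6, -370.4, 0.6], 0.61), ([558.0, -8.4, 97.5], 0.5)]
brush [([782.0, 75.2, 6.7], 0.68), ([559.2, -8.4, 60.3], 0.27)]
```

```bash
python3 - <<'E'
import cv2,numpy as np
a=cv2.imread('pics/side0.png');b=cv2.imread('pics/top0.png')
cv2.imwrite('pics/ts0.png',cv2.resize(np.vstack([a,b]),None,fx=.75,fy=.75))
cv2.imwrite('pics/top0b.png',b)
E
python3 - <<'E'
from h import *
# yaw from masks by projecting top mask to plane z
im=snap('top')
o=np.array(im['origin']);r=R.from_euler('xyz',im['orientation'])
def proj(px,z):
    d=r.apply(np.c_[(px[:,0]-im['cx'])/im['fx'],(px[:,1]-im['cy'])/im['fy'],np.ones(len(px))])
    return o+d*((z-o[2])/d[:,2])[:,None]
for n,z in [('c1_mid',116),('c2_mid',116),('c3_mid',116),('base_mid',58),('board',12),('plate_mid',64),('tray_in',22),('bar_grip',96),('eggs',30),('spray',100),('brush',5)]:
    for d in ctrl.regions_of('top',n)[:1]:
        v,u=np.nonzero(d['region']); P=proj(np.c_[u,v].astype(float),z)[:,:2].astype(np.float32)
        rc=cv2.minAreaRect(P); print(n,round(d['confidence'],2),np.round(rc[0],1),np.round(rc[1],1),round(rc[2],1),'bbox',P.min(0).round(),P.max(0).round())
E
```

```text
c1_mid 0.93 [561.1 326.7] [119.5  69.1] 0.8 bbox [502. 292.] [621. 362.]
c2_mid 0.58 [561.5 150.8] [122.6  67.4] 2.4 bbox [501. 115.] [623. 185.]
c3_mid 0.72 [511.  297.9] [663.3 268.1] 89.5 bbox [376. -35.] [647. 629.]
base_mid 0.97 [ 492.2 -420.6] [ 67.9 120.3] 76.6 bbox [ 430. -463.] [ 553. -376.]
board 0.78 [ 484.2 -418.8] [112.1 171.2] 78.2 bbox [ 395. -485.] [ 572. -349.]
plate_mid 0.68 [559.8  -8.5] [115.7 137.6] 88.5 bbox [491. -67.] [628.  50.]
tray_in 0.66 [ 595.9 -154.1] [189.8 202.1] 87.8 bbox [ 493. -252.] [699. -62.]
bar_grip 0.75 [558.1  20.7] [ 68.6 165. ] 88.9 bbox [475. -14.] [641.  56.]
eggs 0.75 [ 363.1 -111.4] [100.7  99.3] 13.8 bbox [ 307. -169.] [420. -53.]
spray 0.94 [ 689.  -363.2] [ 65.8 118.8] 44.8 bbox [ 639. -411.] [ 732. -312.]
brush 0.85 [783.1  74.1] [ 43.1 203. ] 89.7 bbox [682.  53.] [885.  96.]
```

View pics/ts0.png

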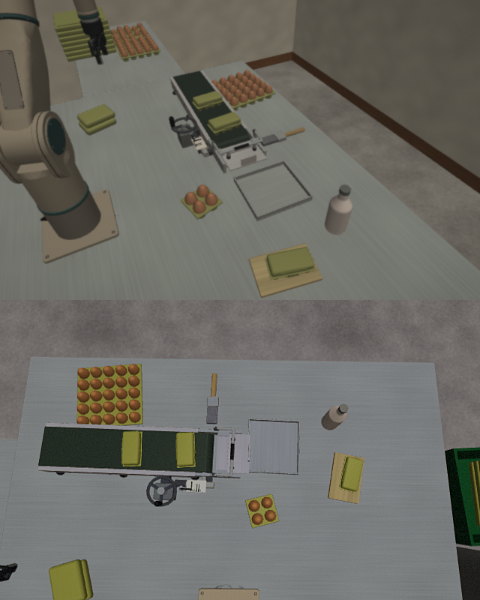

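Two cartons on the belt (top view px ~(130,448)·and (186,450) in the half-scale composite), the base on its board at lower right, and the conveyor running along world +y. I'll start with the far carton, c1.

```bash
python3 - <<'E'
from h import *
to([565,331,200],np.pi/2)
im=snap('top'); 
o=np.array(im['origin']);r=R.from_euler('xyz',im['orientation'])
# green top-face by bright green colour
f=im['frame'];hsv=cv2.cvtColor(f,cv2.COLOR_RGB2HSV)
for n,z in [('c1_mid',116),('c2_mid',116),('base_mid',58)]:
    d=ctrl.regions_of('top',n)[0]['region']; v=hsv[:,:,2][d]; t,_=cv2.threshold(v.reshape(-1,1),0,255,cv2.THRESH_OTSU)
    vv,u=np.nonzero(d&(hsv[:,:,2]>t)); px=np.c_[u,vv]
    dd=r.apply(np.c_[(px[:,0]-im['cx'])/im['fx'],(px[:,1]-im['cy'])/im['fy'],np.ones(len(px))])
    P=(o+dd*((z-o[2])/dd[:,2])[:,None])[:,:2].astype(np.float32); rc=cv2.minAreaRect(P); print(n,t,np.round(rc[0],1),np.round(rc[1],1),round(rc[2],1))
E
```

```text
travel [-14.38  41.54   3.13] ang [array([ -0. ,  -0. , -20.3])] now [225.2 609.8 231.3] [-3.142 -0.     1.217] w 85.1 t 2.5
c1_mid 100.0 [562.1 328. ] [117.8  64.7] 2.6
c2_mid 113.0 [561.4 148. ] [115.   57.6] 3.0
base_mid 104.0 [ 491.8 -421.9] [ 66.  118.6] 75.3
```

```bash
python3 -m creep '[{"hand":1,"travel":[-5,14,0],"angular":[0,0,-7]},{"hand":1,"travel":[-10,28,0],"angular":[0,0,-14]},{"hand":1,"travel":[-14.3,41.5,0],"angular":[0,0,-19]},{"hand":1,"travel":[-14.3,41.5,0],"angular":[0,0,-19]},{"hand":1,"travel":[-14.3,41.5,0],"angular":[0,0,-19]},{"hand":1,"travel":[-14.3,41.5,0],"angular":[0,0,-19]},{"hand":1,"travel":[-14.3,41.5,0],"angular":[0,0,-19]},{"hand":1,"travel":[-14.3,41.5,0],"angular":[0,0,-19]},{"hand":1,"travel":[-14.3,41.5,0],"angular":[0,0,-19]},{"hand":1,"travel":[-14.3,41.5,0],"angular":[0,0,-19]},{"hand":1,"travel":[-14.3,41.5,0],"angular":[0,0,-19]},{"hand":1,"travel":[-14.3,41.5,0],"angular":[0,0,-19]},{"hand":1,"travel":[-14.3,41.5,0],"angular":[0,0,-19]}]'; python3 - <<'E'
from h import *
snap('wrist','w1.png')
for n in ['c1_mid']: print([(np.round(d['at'],1),round(d['confidence'],2)) for d in ctrl.spot_point('wrist',n)[:4]])
to([565,330,78],np.pi/2+.03)
E
```

```text
clock: 4.0
eef_pos: [563.5, 333.6, 231.4]
tool_rot: [-3.141, -0.001, 1.551]
force: [-0.3, 0.1, 0.1]
width: 85.4
[(array([567.5, 331.9,  93.4]), 0.93), (array([558.8,  -3.6,  94.2]), 0.33)]
travel [-0.32  0.12 15.34] ang [array([-0. , -0. , -2.9])] now [563.9 333.2 231.4] [-3.141 -0.     1.551] w 85.5 t 4.1
```

View pics/w1.png

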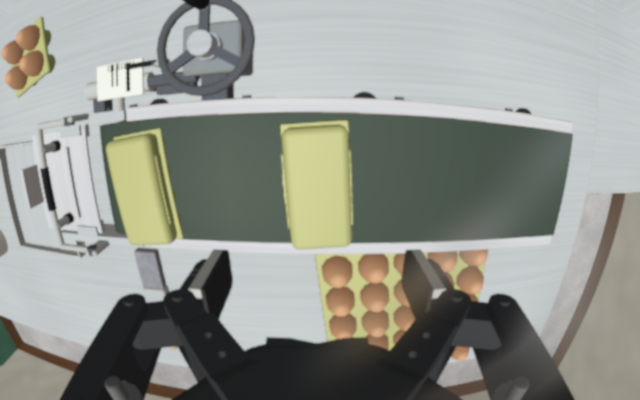

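The wrist view shows c1 (px ~(318,185)) square between the fingers; descending.

```bash
python3 -m creep '[{"hand":1,"travel":[-0.2,0.25,5],"angular":[0,0,-2.5]},{"hand":1,"travel":[-0.2,0.25,9],"angular":[0,0,-2.5]},{"hand":1,"travel":[-0.2,0.25,12],"angular":[0,0,-2.5]},{"hand":1,"travel":[-0.2,0.25,14],"angular":[0,0,-2.5]},{"hand":1,"travel":[-0.2,0.25,15.2],"angular":[0,0,-2.5]},{"hand":1,"travel":[-0.2,0.25,15.2],"angular":[0,0,-2.5]},{"hand":1,"travel":[-0.2,0.25,15.2],"angular":[0,0,-2.5]},{"hand":0.4,"travel":[-0.2,0.25,15.2],"angular":[0,0,-2.5]},{"hand":0.4,"travel":[-0.2,0.25,15.2],"angular":[0,0,-2.5]},{"hand":0.4,"travel":[-0.2,0.25,15.2],"angular":[0,0,-2.5]},{"hand":0.4,"travel":[-0.2,0.25,15.2],"angular":[0,0,-2.5]},{"hand":0.4,"travel":[-0.2,0.25,15.2],"angular":[0,0,-2.5]},{"hand":0.4,"travel":[-0.2,0.25,15.2],"angular":[0,0,-2.5]},{"hand":0.4,"travel":[-0.2,0.25,15.2],"angular":[0,0,-2.5]}]'
```

```text
clock: 5.5
eef_pos: [567.3, 332.2, 81.2]
tool_rot: [3.139, -0.002, 1.595]
force: [-0.8, 0.9, 5.8]
width: 59.1
```

```bash
python3 -m creep '[{"hand":0.4,"travel":[0,0,-3],"angular":[0,0,0]},{"hand":0.4,"travel":[0,0,-7],"angular":[0,0,0]},{"hand":0.4,"travel":[0,0,-12],"angular":[0,0,0]},{"hand":0.4,"travel":[-2,0,-15],"angular":[0,0,0]},{"hand":0.4,"travel":[-6,-0.5,-15],"angular":[0,0,2]},{"hand":0.4,"travel":[-10,-1,-15],"angular":[0,0,3]},{"hand":0.4,"travel":[-15,-2,-15],"angular":[0,0,4]},{"hand":0.4,"travel":[-20,-2.5,-15],"angular":[0,0,5]},{"hand":0.4,"travel":[-25,-3,-15],"angular":[0,0,6]},{"hand":0.4,"travel":[-30,-4,-15],"angular":[0,0,7]},{"hand":0.4,"travel":[-35,-4.5,-15],"angular":[0,0,8]},{"hand":0.4,"travel":[-40,-5,-15],"angular":[0,0,9]},{"hand":0.4,"travel":[-45,-5.5,-15],"angular":[0,0,10]},{"hand":0.4,"travel":[-50,-6,-15],"angular":[0,0,11]},{"hand":0.4,"travel":[-55,-6.5,-15],"angular":[0,0,12]},{"hand":0.4,"travel":[-60,-7,-15],"angular":[0,0,13]},{"hand":0.4,"travel":[-65,-8,-15],"angular":[0,0,14]},{"hand":0.4,"travel":[-70,-8.5,-15],"angular":[0,0,14]},{"hand":0.4,"travel":[-75.5,-9.2,-15],"angular":[0,0,14]},{"hand":0.4,"travel":[-75.5,-9.2,-15],"angular":[0,0,14]}]'; python3 -m creep '[{"hand":0.4,"travel":[0,0,0],"angular":[0,0,0]}]' ; python3 - <<'E'
from h import *
for c in ('wrist','side','top'):
    snap(c,c+'2.png')
    for n in ['c1_mid','base_mid','board']: print(c,n,[(np.round(d['at'],1),round(d['confidence'],2)) for d in ctrl.spot_point(c,n)[:3]])
to([493,-425,78],np.radians(77.5))
E
```

```text
clock: 7.5
eef_pos: [489.1, -433.4, 229.1]
tool_rot: [3.14, 0.003, 1.341]
force: [-0.8, 0.2, -1.0]
width: 59.4
clock: 7.6
eef_pos: [487.9, -435.2, 228.6]
tool_rot: [3.141, 0.003, 1.338]
force: [-0.9, 1.8, -1.6]
width: 59.3
wrist c1_mid [(array([ 487.4, -435.4,  239.9]), 0.57)]
wrist base_mid []
wrist board []
side c1_mid [(array([ 491.4, -432.1,  244.8]), 0.6), (array([428. , 227.1, 113.3]), 0.36)]
side base_mid [(array([ 491.5, -427.4,   38.2]), 0.94), (array([ 489.5, -432.7,  243.8]), 0.45)]
side board []
top c1_mid [(array([426.6, 229.3, 112.9]), 0.66), (array([ 485.7, -431.7,  240.4]), 0.63)]
top base_mid [(array([ 493. , -422.6,   31.7]), 0.87), (array([444.9, 128.9,  71.5]), 0.34), (array([445.4, 138.2,  70.7]), 0.19)]
top board [(array([ 484.9, -420.1,    2. ]), 0.6)]
travel [ 0.91  0.15 15.12] ang [array([ 0.1,  0.2, -0.6])] now [ 489.4 -433.1  229.2] [3.140e+00 3.000e-03 1.342e+00] w 59.0 t 8.2
```

View pics/wrist2.png

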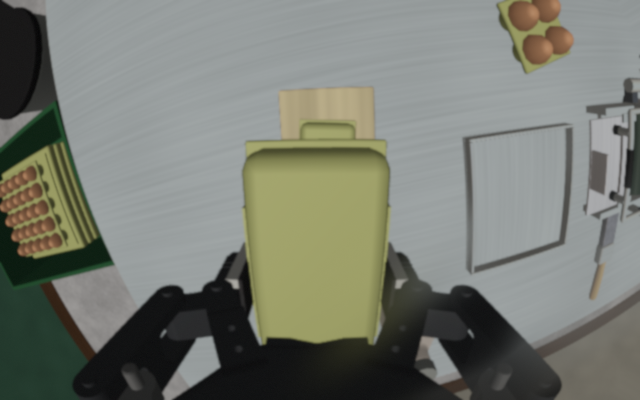

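Carton is held squarely; the base shows just behind it at px ~(328,130), agreeing with the ~9 mm correction. Lowering.

```bash
python3 -m creep '[{"hand":0.4,"travel":[0.9,0.15,3],"angular":[0,0,0]},{"hand":0.4,"travel":[0.9,0.15,7],"angular":[0,0,0]},{"hand":0.4,"travel":[0.9,0.15,10],"angular":[0,0,0]},{"hand":0.4,"travel":[0.9,0.15,13],"angular":[0,0,0]},{"hand":0.4,"travel":[0.9,0.15,15],"angular":[0,0,0]},{"hand":0.4,"travel":[0.9,0.15,15.7],"angular":[0,0,0]},{"hand":0.4,"travel":[0.9,0.15,15.9],"angular":[0,0,0]},{"hand":0.4,"travel":[0.9,0.15,15.9],"angular":[0,0,0]}]';python3 - <<'E'
from h import *
for n in ['c1_mid','base_mid']: 
  snap('side'); print(n,[(np.round(d['at'],1),round(d['confidence'],2)) for d in ctrl.spot_point('side',n)[:3]])
to([493,-425,70],np.radians(77.5)); print(st()['force'])
E
```

```text
clock: 9.0
eef_pos: [493.6, -425.7, 71.0]
tool_rot: [3.139, 0.004, 1.342]
force: [-1.1, -0.4, -1.3]
width: 58.8
c1_mid [(array([ 494.1, -427.4,   85.7]), 0.98), (array([559.1, -10.2,  63. ]), 0.59)]
base_mid [(array([ 491.2, -425.2,   38.1]), 0.72), (array([445.5, 136. ,  70.7]), 0.72), (array([561. ,  -9.1,  62.8]), 0.41)]
travel [ 0.05 -0.07  0.13] ang [array([ 0.2,  0.2, -0.6])] now [ 493.6 -425.6   71.3] [3.138 0.004 1.342] w 59.1 t 9.2
[-0.63467831 -0.1863398  -1.67154879]
```

```bash
python3 -m creep '[{"hand":0.4,"travel":[0,0,0.1],"angular":[0,0,0]},{"hand":0.4,"travel":[0,0,0.2],"angular":[0,0,0]},{"hand":0.4,"travel":[0,0,0.2],"angular":[0,0,0]}]'; python3 -m creep '[{"hand":1,"travel":[0,0,0],"angular":[0,0,0]},{"hand":1,"travel":[0,0,0],"angular":[0,0,0]},{"hand":1,"travel":[0,0,0],"angular":[0,0,0]},{"hand":1,"travel":[0,0,0],"angular":[0,0,0]},{"hand":1,"travel":[0,0,-1],"angular":[0,0,0]},{"hand":1,"travel":[0,0,-3],"angular":[0,0,0]},{"hand":1,"travel":[0,0,-7],"angular":[0,0,0]},{"hand":1,"travel":[0,0,-12],"angular":[0,0,0]},{"hand":1,"travel":[0,0,-15],"angular":[0,0,0]},{"hand":1,"travel":[0,0,-15],"angular":[0,0,0]}]'
python3 - <<'E'
from h import *
for c in ('wrist','side','top'):
    snap(c,c+'3.png')
    for n in ['c1_mid','base_mid','c2_mid']: print(c,n,[(np.round(d['at'],1),round(d['confidence'],2)) for d in ctrl.spot_point(c,n)[:3]])
to([566,153,230],np.radians(92.5))
E
```

```text
clock: 9.5
eef_pos: [493.7, -425.8, 69.5]
tool_rot: [3.138, 0.004, 1.342]
force: [0.3, -0.3, -0.9]
width: 59.1
clock: 10.5
eef_pos: [495.9, -427.3, 226.0]
tool_rot: [3.128, 0.009, 1.342]
force: [0.1, -0.1, -0.2]
width: 85.3
wrist c1_mid [(array([ 494.3, -426.3,   80.8]), 0.91)]
wrist base_mid []
wrist c2_mid [(array([561.5,  59.6,  68.3]), 0.33), (array([ 692.3, -372.8,    0.7]), 0.2)]
side c1_mid []
side base_mid [(array([ 491. , -425.4,   39.9]), 0.84)]
side c2_mid [(array([566.5, 153.6,  88.5]), 0.89), (array([564.2, -10.4,  62.2]), 0.5)]
top c1_mid [(array([ 490.1, -427.9,   81.3]), 0.82)]
top base_mid [(array([ 496.3, -423.8,   34.4]), 0.78), (array([446.1, 138.8,  70.9]), 0.33), (array([560.2,  57.2,  69.2]), 0.32)]
top c2_mid [(array([566. , 156.2,  94.2]), 0.72), (array([782.6,  75.1,   3.6]), 0.33)]
travel [57.93 -6.02 -1.34] ang [array([  0.1,   0.2, -15.6])] now [ 493.2 -425.   219. ] [3.139 0.004 1.342] w 85.2 t 11.1
```

View pics/wrist3.png

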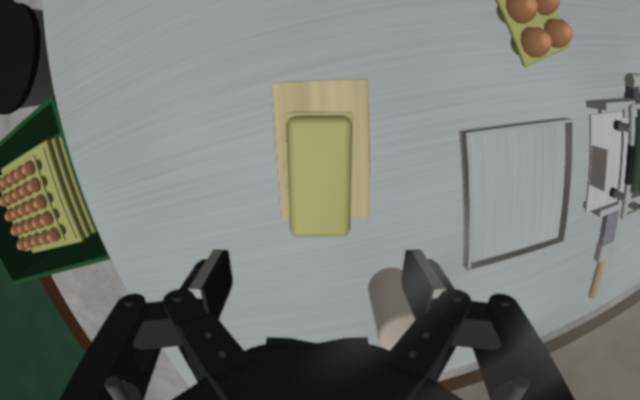

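c1 sits squarely over the base (px ~(319,175)). Now c2.

```bash
python3 -m creep '[{"hand":1,"travel":[5,-0.5,-1],"angular":[0,0,-2]},{"hand":1,"travel":[10,-1,-1],"angular":[0,0,-4]},{"hand":1,"travel":[15,-1.5,-1],"angular":[0,0,-6]},{"hand":1,"travel":[20,-2,-1],"angular":[0,0,-8]},{"hand":1,"travel":[25,-2.5,-1],"angular":[0,0,-10]},{"hand":1,"travel":[30,-3,-1],"angular":[0,0,-12]},{"hand":1,"travel":[35,-3.5,-1],"angular":[0,0,-13]},{"hand":1,"travel":[40,-4,-1],"angular":[0,0,-14]},{"hand":1,"travel":[45,-4.5,-1],"angular":[0,0,-15]},{"hand":1,"travel":[50,-5.2,-1],"angular":[0,0,-15]},{"hand":1,"travel":[55,-5.8,-1],"angular":[0,0,-15]},{"hand":1,"travel":[58,-6,-1],"angular":[0,0,-15]},{"hand":1,"travel":[58,-6,-1],"angular":[0,0,-15]},{"hand":1,"travel":[58,-6,-1],"angular":[0,0,-15]},{"hand":1,"travel":[58,-6,-1],"angular":[0,0,-15]},{"hand":1,"travel":[58,-6,-1],"angular":[0,0,-15]}]'
python3 - <<'E'
from h import *
for c in ('wrist',):
    im=snap(c,c+'4.png')
    for n in ['c2_mid','bar_grip','bar_hinge','belt_end','plate_lip','plate_mid','handle_mid','wheel_axis','tray_in','scale','pointer']: print(c,n,[(np.round(d['at'],1),round(d['confidence'],2)) for d in ctrl.spot_point(c,n)[:2]])
to([566,154,80],np.radians(92.5))
E
```

```text
clock: 12.7
eef_pos: [566.4, 151.5, 226.6]
tool_rot: [3.14, 0.005, 1.601]
force: [0.1, -0.1, -0.1]
width: 85.4
wrist c2_mid [(array([564.6, 155.7,  90.3]), 0.95), (array([561.7,  61.8,  70.8]), 0.53)]
wrist bar_grip [(array([561.1,  -6.6,  95.9]), 0.91)]
wrist bar_hinge []
wrist belt_end [(array([561.7,  61.3,  69.8]), 0.67)]
wrist plate_lip [(array([553.6, -59.7,  83.1]), 0.9)]
wrist plate_mid [(array([562.9,  -9.7,  65.2]), 0.59)]
wrist handle_mid []
wrist wheel_axis [(array([423.8, 229. , 117.9]), 0.77), (array([560.1,  -2.7,  97.8]), 0.66)]
wrist tray_in [(array([ 599. , -155.1,    6.6]), 0.71)]
wrist scale [(array([444.5, 139.6,  70.9]), 0.97)]
wrist pointer [(array([443.1, 133. ,  72.6]), 0.71)]
travel [ 0.1  -0.05 14.66] ang [array([ 0.1,  0.3, -0.6])] now [566.3 153.6 226.6] [3.14  0.004 1.604] w 85.3 t 13.3
```

View pics/wrist4.png

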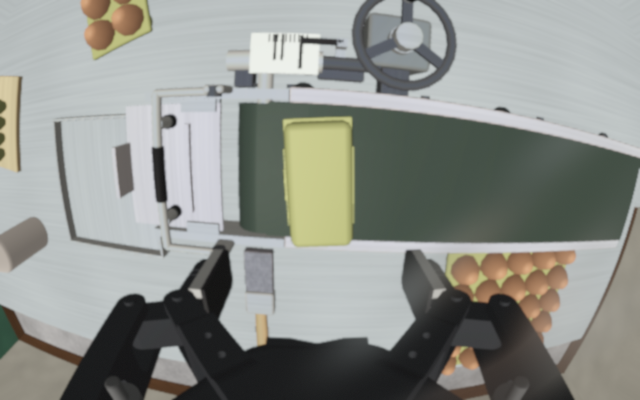

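c2 is at px (318,182), centred. Descend, grip, lift.

```bash
python3 -m creep '[{"hand":1,"travel":[0.1,-0.05,5],"angular":[0,0,0]},{"hand":1,"travel":[0.1,-0.05,9],"angular":[0,0,0]},{"hand":1,"travel":[0.1,-0.05,12],"angular":[0,0,0]},{"hand":1,"travel":[0.1,-0.05,14],"angular":[0,0,0]},{"hand":1,"travel":[0.1,-0.05,14.6],"angular":[0,0,0]},{"hand":1,"travel":[0.1,-0.05,14.6],"angular":[0,0,0]},{"hand":0.4,"travel":[0.1,-0.05,14.6],"angular":[0,0,0]},{"hand":0.4,"travel":[0.1,-0.05,14.6],"angular":[0,0,0]},{"hand":0.4,"travel":[0.1,-0.05,14.6],"angular":[0,0,0]},{"hand":0.4,"travel":[0.1,-0.05,14.6],"angular":[0,0,0]},{"hand":0.4,"travel":[0.1,-0.05,14.6],"angular":[0,0,0]},{"hand":0.4,"travel":[0.1,-0.05,14.6],"angular":[0,0,0]},{"hand":0.4,"travel":[0.1,-0.05,14.6],"angular":[0,0,0]}]'; python3 - <<'E'
from h import *
to([493,-426,250],np.radians(77.2))
E
```

```text
clock: 14.6
eef_pos: [567.4, 154.4, 82.5]
tool_rot: [3.137, 0.004, 1.604]
force: [-0.3, -0.4, 6.4]
width: 59.3
travel [-57.82  -9.28 -16.59] ang [array([ 0.3,  0.2, 14.7])] now [567.4 154.4  82.5] [3.137 0.004 1.604] w 59.3 t 14.6
```

```bash
python3 -m creep '[{"hand":0.4,"travel":[0,0,-3],"angular":[0,0,0]},{"hand":0.4,"travel":[0,0,-7],"angular":[0,0,0]},{"hand":0.4,"travel":[0,0,-12],"angular":[0,0,0]},{"hand":0.4,"travel":[-2,-0.2,-16],"angular":[0,0,0]},{"hand":0.4,"travel":[-6,-0.8,-17],"angular":[0,0,2]},{"hand":0.4,"travel":[-10,-1.5,-17],"angular":[0,0,3]},{"hand":0.4,"travel":[-15,-2.3,-17],"angular":[0,0,5]},{"hand":0.4,"travel":[-20,-3,-17],"angular":[0,0,7]},{"hand":0.4,"travel":[-25,-4,-17],"angular":[0,0,9]},{"hand":0.4,"travel":[-30,-5,-17],"angular":[0,0,11]},{"hand":0.4,"travel":[-35,-6,-17],"angular":[0,0,12]},{"hand":0.4,"travel":[-40,-6.5,-17],"angular":[0,0,13]},{"hand":0.4,"travel":[-45,-7.3,-17],"angular":[0,0,14]},{"hand":0.4,"travel":[-50,-8,-17],"angular":[0,0,14.5]},{"hand":0.4,"travel":[-55,-8.8,-17],"angular":[0,0,14.5]},{"hand":0.4,"travel":[-57.8,-9.3,-17],"angular":[0,0,14.5]},{"hand":0.4,"travel":[-57.8,-9.3,-17],"angular":[0,0,14.5]},{"hand":0.4,"travel":[-57.8,-9.3,-17],"angular":[0,0,14.5]},{"hand":0.4,"travel":[-57.8,-9.3,-17],"angular":[0,0,14.5]}]';  python3 - <<'E'
from h import *
for c in ('wrist','side','top'):
    snap(c,c+'5.png')
    for n in ['c1_mid','base_mid']: print(c,n,[(np.round(d['at'],1),round(d['confidence'],2)) for d in ctrl.spot_point(c,n)[:3]])
    for d in ctrl.regions_of(c,'c1_mid')[:2]:
        v,u=np.nonzero(d['region']); print(d['confidence'],u.min(),u.max(),v.min(),v.max())
to([493,-426,117],np.radians(77.2))
E
```

```text
clock: 16.5
eef_pos: [493.4, -423.9, 254.2]
tool_rot: [3.136, 0.001, 1.353]
force: [0.2, -0.2, -0.8]
width: 59.5
wrist c1_mid []
wrist base_mid []
side c1_mid [(array([ 492.2, -430.8,   85.1]), 0.89), (array([ 494.1, -424.6,   38.2]), 0.35)]
side base_mid [(array([ 492.1, -424.3,   38.2]), 0.72)]
0.9 353 421 316 361
0.5 226 354 96 230
top c1_mid [(array([ 490.8, -430.5,   80.7]), 0.59), (array([ 695.3, -370.6,    1.6]), 0.47)]
top base_mid [(array([ 494.6, -425.7,   34.8]), 0.53), (array([560.7,  54.7,  71.4]), 0.4)]
0.56 458 488 207 256
travel [ 0.02 -0.05 13.71] ang [array([0.3, 0.1, 0.2])] now [ 492.7 -425.8  254.1] [3.136e+00 2.000e-03 1.351e+00] w 59.4 t 17.1
```

```bash
python3 -m creep '[{"hand":0.4,"travel":[0,0,4],"angular":[0,0,0]},{"hand":0.4,"travel":[0,0,8],"angular":[0,0,0]},{"hand":0.4,"travel":[0,0,11],"angular":[0,0,0]},{"hand":0.4,"travel":[0,0,12.8],"angular":[0,0,0]},{"hand":0.4,"travel":[0,0,13.5],"angular":[0,0,0]},{"hand":0.4,"travel":[0,0,13.7],"angular":[0,0,0]},{"hand":0.4,"travel":[0,0,13.8],"angular":[0,0,0]},{"hand":0.4,"travel":[0,0,13.8],"angular":[0,0,0]}]'
```

```text
clock: 17.9
eef_pos: [494.0, -426.7, 117.0]
tool_rot: [3.134, 0.003, 1.351]
force: [0.1, -0.4, -1.5]
width: 59.5
```

```bash
python3 - <<'E'
from h import *
snap('side','side6.png'); s=st(); print(s['eef_pos'],s['force'],s['width'])
im=cv2.imread('pics/side6.png'); cv2.imwrite('pics/side6c.png',cv2.resize(im[250:400,280:500],None,fx=2.5,fy=2.5,interpolation=cv2.INTER_CUBIC))
E
```

```text
[ 493.89620733 -426.66858707  116.98516896] [ 0.16612072  0.69631675 -1.5295284 ] 59.23798286134119
```

View pics/side6c.png

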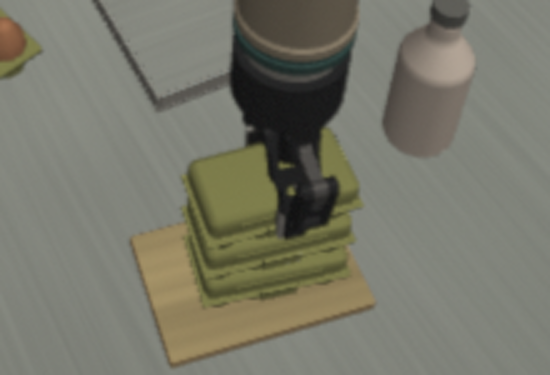

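Three-high column in the side crop, square (px ~(275,230)). Set it down, release, and go to the bar.

```bash
python3 -m creep '[{"hand":0.4,"travel":[0,0,0.1],"angular":[0,0,0]},{"hand":0.4,"travel":[0,0,0.2],"angular":[0,0,0]},{"hand":1,"travel":[0,0,0.2],"angular":[0,0,0]},{"hand":1,"travel":[0,0,0.1],"angular":[0,0,0]},{"hand":1,"travel":[0,0,0.1],"angular":[0,0,0]},{"hand":1,"travel":[0,0,0],"angular":[0,0,0]},{"hand":1,"travel":[0,0,-1],"angular":[0,0,0]},{"hand":1,"travel":[0,0,-3],"angular":[0,0,0]},{"hand":1,"travel":[0,0,-7],"angular":[0,0,0]},{"hand":1,"travel":[0,0,-12],"angular":[0,0,0]},{"hand":1,"travel":[0,0,-13],"angular":[0,0,0]},{"hand":1,"travel":[0,0,-13],"angular":[0,0,0]},{"hand":1,"travel":[0,0,-13],"angular":[0,0,0]}]'; python3 - <<'E'
from h import *
for c in ('wrist','side','top'):
    snap(c,c+'7.png')
    for n in ['c1_mid','c2_mid','base_mid','tray_in']: print(c,n,[(np.round(d['at'],1),round(d['confidence'],2)) for d in ctrl.spot_point(c,n)[:2]])
to([560,-7.5,210],1.548)
E
```

```text
clock: 19.25
eef_pos: [492.5, -425.6, 246.3]
tool_rot: [3.136, 0.002, 1.351]
force: [0.3, -0.2, -0.3]
width: 85.4
wrist c1_mid []
wrist c2_mid [(array([ 491.5, -422.5,  124.1]), 0.92)]
wrist base_mid []
wrist tray_in [(array([ 601.2, -155.4,    5. ]), 0.72)]
side c1_mid [(array([ 492.6, -428.1,   83.5]), 0.82), (array([562.6,  -7.9,  62.1]), 0.42)]
side c2_mid [(array([ 493.2, -424.8,  128.3]), 0.64), (array([783.5,  74.2,   2.4]), 0.56)]
side base_mid [(array([ 490., -425.,   40.]), 0.85)]
side tray_in [(array([ 598.7, -151.9,    5. ]), 0.74), (array([ 492.8, -426.6,   36.6]), 0.67)]
top c1_mid [(array([ 489.6, -428.1,   80. ]), 0.55)]
top c2_mid [(array([ 495.5, -426.1,  127.7]), 0.85)]
top base_mid [(array([ 496.3, -422.6,   34.2]), 0.61), (array([558.4,  49.7,  97.3]), 0.47)]
top tray_in [(array([ 593.9, -148.7,    3.8]), 0.67)]
travel [42.32 -2.63  3.56] ang [array([  0.4,   0.2, -11.3])] now [ 493.1 -426.1  247. ] [3.134e+00 3.000e-03 1.351e+00] w 85.5 t 20.0
```

```bash
python3 -m creep '[{"hand":0.55,"travel":[5,-0.3,0],"angular":[0.4,0.2,-2]},{"hand":0.55,"travel":[10,-0.6,0],"angular":[0.4,0.2,-4]},{"hand":0.55,"travel":[15,-0.9,0],"angular":[0.4,0.2,-6]},{"hand":0.55,"travel":[20,-1.2,0],"angular":[0.4,0.2,-8]},{"hand":0.55,"travel":[25,-1.5,0],"angular":[0.4,0.2,-9]},{"hand":0.55,"travel":[30,-1.9,1],"angular":[0.4,0.2,-10]},{"hand":0.55,"travel":[35,-2.2,2],"angular":[0.4,0.2,-11.3]},{"hand":0.55,"travel":[39,-2.5,3],"angular":[0.4,0.2,-11.3]},{"hand":0.55,"travel":[42.3,-2.6,3.5],"angular":[0.4,0.2,-11.3]},{"hand":0.55,"travel":[42.3,-2.6,3.5],"angular":[0.4,0.2,-11.3]},{"hand":0.55,"travel":[42.3,-2.6,3.5],"angular":[0.4,0.2,-11.3]},{"hand":0.55,"travel":[42.3,-2.6,3.5],"angular":[0.4,0.2,-11.3]}]'; python3 - <<'E'
from h import *
for c in ('wrist','side','top'):
    snap(c,c+'8.png')
    for n in ['bar_grip','bar_hinge','plate_lip','plate_mid']: print(c,n,[(np.round(d['at'],1),round(d['confidence'],2)) for d in ctrl.spot_point(c,n)[:2]])
to([560,-7.5,84],1.548)
E
```

```text
clock: 21.2
eef_pos: [560.2, -9.5, 210.8]
tool_rot: [3.141, 0.001, 1.546]
force: [0.2, 0.2, 0.1]
width: 47.1
wrist bar_grip [(array([561.3,  -4.3,  98.6]), 0.8)]
wrist bar_hinge [(array([560.5,  53.8, 101.8]), 0.75), (array([422.4, 229.7, 115.9]), 0.29)]
wrist plate_lip [(array([558.6, -57.2,  84.2]), 0.93)]
wrist plate_mid [(array([562.9,  -6.8,  65.3]), 0.68)]
side bar_grip [(array([560.9,  -9.5,  94.9]), 0.58), (array([562. , -60.6,  83.7]), 0.22)]
side bar_hinge [(array([558.1,  53.7,  98.1]), 0.83)]
side plate_lip [(array([561.6, -59.5,  83.9]), 0.66)]
side plate_mid [(array([559.6,  -9.5,  64.7]), 0.95), (array([444. , 133.8,  73.8]), 0.24)]
top bar_grip []
top bar_hinge [(array([ 492.7, -419.2,  129.6]), 0.29), (array([379.3, 232.5, 113.6]), 0.27)]
top plate_lip [(array([ 5.925e+02, -1.544e+02, -4.000e-01]), 0.57)]
top plate_mid []
travel [ 0.02 -0.02 12.66] ang [array([-0.,  0.,  0.])] now [560.2  -7.7 210.6] [-3.142  0.     1.548] w 47.1 t 21.95
```

View pics/wrist8.png

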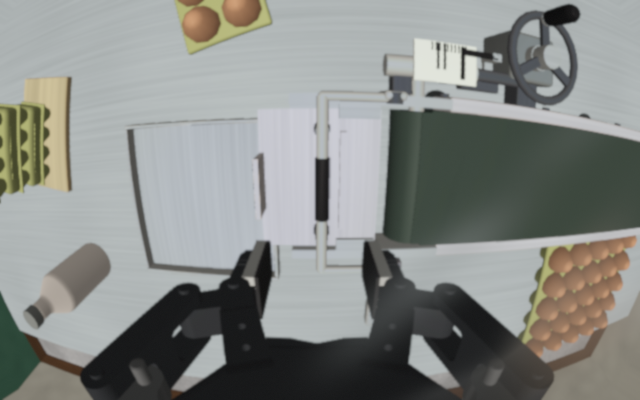

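The sleeve (px (322,190)) lies centred between the jaws and parallel to them. Descend and grip.

```bash
python3 -m creep '[{"hand":0.55,"travel":[0,0,4],"angular":[0,0,0]},{"hand":0.55,"travel":[0,0,8],"angular":[0,0,0]},{"hand":0.55,"travel":[0,0,11],"angular":[0,0,0]},{"hand":0.55,"travel":[0,0,12.5],"angular":[0,0,0]},{"hand":0.55,"travel":[0,0,12.6],"angular":[0,0,0]},{"hand":0.55,"travel":[0,0,12.6],"angular":[0,0,0]},{"hand":0.1,"travel":[0,0,12.6],"angular":[0,0,0]},{"hand":0.1,"travel":[0,0,12.6],"angular":[0,0,0]},{"hand":0.1,"travel":[0,0,12.6],"angular":[0,0,0]},{"hand":0.1,"travel":[0,0,12.6],"angular":[0,0,0]},{"hand":0.1,"travel":[0,0,12.6],"angular":[0,0,0]},{"hand":0.1,"travel":[0,0,12.6],"angular":[0,0,0]},{"hand":0.1,"travel":[0,0,12.6],"angular":[0,0,0]},{"hand":0.1,"travel":[0,0,12.6],"angular":[0,0,0]}]'; python3 - <<'E'
import numpy as np
for t in np.arange(0,1.73,.1).tolist()+[1.72]: print(round(t,2),np.round([6*(1-np.cos(t)),-6*np.sin(t)],2))
E
```

```text
clock: 23.35
eef_pos: [561.2, -5.5, 86.0]
tool_rot: [3.139, -0.002, 1.549]
force: [-0.9, 6.1, 6.2]
width: 10.8
0.0 [ 0. -0.]
0.1 [ 0.03 -0.6 ]
0.2 [ 0.12 -1.19]
0.3 [ 0.27 -1.77]
0.4 [ 0.47 -2.34]
0.5 [ 0.73 -2.88]
0.6 [ 1.05 -3.39]
0.7 [ 1.41 -3.87]
0.8 [ 1.82 -4.3 ]
0.9 [ 2.27 -4.7 ]
1.0 [ 2.76 -5.05]
1.1 [ 3.28 -5.35]
1.2 [ 3.83 -5.59]
1.3 [ 4.4  -5.78]
1.4 [ 4.98 -5.91]
1.5 [ 5.58 -5.98]
1.6 [ 6.18 -6.  ]
1.7 [ 6.77 -5.95]
1.72 [ 6.89 -5.93]
```

```bash
python3 -m creep '[{"hand":0.35,"travel":[0,0,0],"angular":[0,0,0]},{"hand":0.35,"travel":[0,0,0],"angular":[0,0,0]},{"hand":0.35,"travel":[-0.1,0,0.3],"angular":[0,0,0]},{"hand":0.35,"travel":[-0.1,0,0.7],"angular":[0,0,0]},{"hand":0.35,"travel":[-0.1,0,0.8],"angular":[0,0,0]},{"hand":0.1,"travel":[-0.1,0,0.8],"angular":[0,0,0]},{"hand":0.1,"travel":[-0.1,0,0.8],"angular":[0,0,0]},{"hand":0.1,"travel":[-0.1,0,0.8],"angular":[0,0,0]},{"hand":0.1,"travel":[-0.1,0,0.8],"angular":[0,0,0]},{"hand":0.1,"travel":[-0.1,0,0.8],"angular":[0,0,0]},{"hand":0.1,"travel":[-0.1,0,0.8],"angular":[0,0,0]},{"hand":0.1,"travel":[-0.1,0,0.8],"angular":[0,0,0]}]'
```

```text
clock: 24.55
eef_pos: [560.9, -5.4, 77.8]
tool_rot: [3.14, -0.003, 1.55]
force: [0.3, 5.0, -3.6]
width: 10.8
```

```bash
python3 -m creep '[{"hand":0.1,"travel":[0.03,0,-0.6],"angular":[0,0,0]},{"hand":0.1,"travel":[0.12,0,-1.2],"angular":[0,0,0]},{"hand":0.1,"travel":[0.27,0,-1.8],"angular":[0,0,0]},{"hand":0.1,"travel":[0.47,0,-2.35],"angular":[0,0,0]},{"hand":0.1,"travel":[0.73,0,-2.9],"angular":[0,0,0]},{"hand":0.1,"travel":[1.05,0,-3.4],"angular":[0,0,0]},{"hand":0.1,"travel":[1.4,0,-3.9],"angular":[0,0,0]},{"hand":0.1,"travel":[1.8,0,-4.3],"angular":[0,0,0]},{"hand":0.1,"travel":[1.8,0,-4.3],"angular":[0,0,0]}]'
```

```text
clock: 25.45
eef_pos: [561.3, 10.0, 122.1]
tool_rot: [3.139, -0.0, 1.549]
force: [0.0, -6.2, -1.6]
width: 10.9
```

```bash
python3 -m creep '[{"hand":0.1,"travel":[0.7,0,-0.25],"angular":[0,0,0]},{"hand":0.1,"travel":[1.2,0,-0.6],"angular":[0,0,0]},{"hand":0.1,"travel":[1.75,0,-0.9],"angular":[0,0,0]},{"hand":0.1,"travel":[2.3,0,-1.15],"angular":[0,0,0]},{"hand":0.1,"travel":[2.85,0,-1.35],"angular":[0,0,0]},{"hand":0.1,"travel":[3.45,0,-1.5],"angular":[0,0,0]},{"hand":0.1,"travel":[4.05,0,-1.55],"angular":[0,0,0]},{"hand":0.1,"travel":[4.65,0,-1.55],"angular":[0,0,0]},{"hand":0.1,"travel":[5.2,0,-1.5],"angular":[0,0,0]},{"hand":0.1,"travel":[5.2,0,-1.5],"angular":[0,0,0]},{"hand":0.1,"travel":[5.2,0,-1.5],"angular":[0,0,0]}]';  python3 - <<'E'
from h import *
for c in ('wrist','side','top'):
    snap(c,c+'9.png')
    for n in ['bar_grip','bar_hinge','plate_lip','plate_mid','tray_in']: print(c,n,[(np.round(d['at'],1),round(d['confidence'],2)) for d in ctrl.spot_point(c,n)[:2]])
s=st(); print(s['eef_pos'],s['force'],s['width'])
E
```

```text
clock: 26.55
eef_pos: [562.9, 60.3, 141.8]
tool_rot: [3.136, 0.002, 1.548]
force: [-7.4, -4.1, 25.2]
width: 10.9
wrist bar_grip [(array([562. ,  59.2, 155.5]), 0.96)]
wrist bar_hinge []
wrist plate_lip [(array([555.9, -59.2,  83.6]), 0.89)]
wrist plate_mid [(array([563. , -10.7,  68.3]), 0.85)]
wrist tray_in [(array([ 599.7, -155.6,    4.1]), 0.7), (array([ 695.1, -369.7,    0.7]), 0.23)]
side bar_grip [(array([560.3,  58.2, 154.3]), 0.58)]
side bar_hinge [(array([559.4,  52.9,  99.1]), 0.87)]
side plate_lip [(array([558.6, -59.8,  84.7]), 0.96)]
side plate_mid [(array([560.8,  -8.3,  64.3]), 0.64)]
side tray_in [(array([ 596.4, -153.4,    3.6]), 0.66)]
top bar_grip []
top bar_hinge [(array([ 485.4, -419.6,    1.4]), 0.35)]
top plate_lip [(array([559.7, -64. ,  81.9]), 0.66), (array([ 486.9, -428.2,   79.5]), 0.46)]
top plate_mid [(array([558.8,  -9.1,  61.3]), 0.94)]
top tray_in [(array([ 590.5, -156.7,    4. ]), 0.89)]
[562.93666293  60.38929736 141.79181892] [-6.73840989 -4.13029901 25.75408189] 10.673447791762701
```

```bash
python3 -m creep '[{"hand":0.1,"travel":[0.2,0,-0.1],"angular":[0,0,0]},{"hand":0.1,"travel":[0.4,0,-0.1],"angular":[0,0,0]},{"hand":0.1,"travel":[0.4,0,-0.1],"angular":[0,0,0]},{"hand":0.25,"travel":[0.3,0,-0.1],"angular":[0,0,0]},{"hand":0.4,"travel":[0.3,0,-0.1],"angular":[0,0,0]},{"hand":0.4,"travel":[0.3,0,-0.1],"angular":[0,0,0]},{"hand":0.4,"travel":[0.3,0,-0.1],"angular":[0,0,0]},{"hand":0.4,"travel":[0.3,0,-1],"angular":[0,0,0]},{"hand":0.4,"travel":[0.3,0,-3],"angular":[0,0,0]},{"hand":0.4,"travel":[0.3,0,-6],"angular":[0,0,0]},{"hand":0.4,"travel":[0.3,0,-8],"angular":[0,0,0]},{"hand":0.4,"travel":[0.3,0,-8],"angular":[0,0,0]}]';  python3 - <<'E'
from h import *
for c in ('wrist','side'):
    snap(c,c+'10.png')
    for n in ['bar_grip']: print(c,n,[(np.round(d['at'],1),round(d['confidence'],2)) for d in ctrl.spot_point(c,n)[:2]])
to([560,-62,200],1.548)
E
```

```text
clock: 28.65
eef_pos: [564.8, 63.9, 225.5]
tool_rot: [3.13, 0.0, 1.548]
force: [0.1, -0.5, -0.3]
width: 34.1
wrist bar_grip [(array([564.3,  65.8, 156.2]), 0.84)]
side bar_grip [(array([560.2,  63.2, 155.5]), 0.83), (array([562.8,  58.3,  69.9]), 0.38)]
travel [-12.54   0.1    2.13] ang [array([ 0.2,  0.1, -0. ])] now [561.8  63.5 221. ] [3.138e+00 2.000e-03 1.548e+00] w 34.0 t 28.85
```

Bar is at its stop. Now the plate's lip.

```bash
python3 -m creep '[{"hand":0.4,"travel":[-4,0.1,0],"angular":[0.2,0.1,0]},{"hand":0.4,"travel":[-8,0.1,0],"angular":[0.2,0.1,0]},{"hand":0.4,"travel":[-12.6,0.1,2],"angular":[0.2,0.1,0]},{"hand":0.4,"travel":[-12.6,0.1,6],"angular":[0.2,0.1,0]},{"hand":0.4,"travel":[-12.6,0.1,10],"angular":[0.2,0.1,0]},{"hand":0.4,"travel":[-12.6,0.1,11],"angular":[0.2,0.1,0]},{"hand":0.4,"travel":[-12.6,0.1,11],"angular":[0.2,0.1,0]},{"hand":0.4,"travel":[-12.6,0.1,11],"angular":[0.2,0.1,0]}]';  python3 - <<'E'
from h import *
for c in ('wrist',):
    snap(c,c+'11.png')
    for n in ['plate_lip','plate_mid']: print(c,n,[(np.round(d['at'],1),round(d['confidence'],2)) for d in ctrl.spot_point(c,n)[:2]])
to([560,-63,70],1.548)
E
```

```text
clock: 29.65
eef_pos: [561.1, -62.4, 112.1]
tool_rot: [3.14, -0.0, 1.548]
force: [0.0, 0.6, 1.2]
width: 34.3
wrist plate_lip [(array([553. , -57.7,  82. ]), 0.7)]
wrist plate_mid [(array([561.3,  -8.8,  65.2]), 0.58)]
travel [-0.05 -0.18  4.3 ] ang [array([0.2, 0. , 0. ])] now [561.6 -62.5 113. ] [3.138 0.    1.548] w 34.6 t 29.8
```

View pics/wrist11.png

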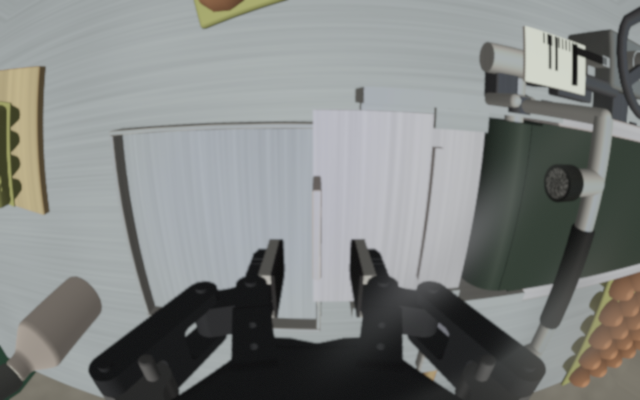

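The lip (px x≈317) stands between the pads and the bar is up. Descend and grip.

```bash
python3 -m creep '[{"hand":0.4,"travel":[0,-0.1,2],"angular":[0,0,0]},{"hand":0.4,"travel":[0,-0.1,3.5],"angular":[0,0,0]},{"hand":0.4,"travel":[0,-0.1,4.2],"angular":[0,0,0]},{"hand":0.4,"travel":[0,-0.1,4.2],"angular":[0,0,0]},{"hand":0,"travel":[0,-0.1,4.2],"angular":[0,0,0]},{"hand":0,"travel":[0,-0.1,4.2],"angular":[0,0,0]},{"hand":0,"travel":[0,-0.1,4.2],"angular":[0,0,0]},{"hand":0,"travel":[0,-0.1,4.2],"angular":[0,0,0]},{"hand":0,"travel":[0,-0.1,4.2],"angular":[0,0,0]},{"hand":0,"travel":[0,-0.1,4.2],"angular":[0,0,0]},{"hand":0,"travel":[0,-0.1,4.2],"angular":[0,0,0]}]'
```

```text
clock: 30.9
eef_pos: [561.5, -62.6, 71.9]
tool_rot: [3.137, 0.0, 1.548]
force: [-0.5, 0.1, 6.5]
width: 4.2
```

```bash
python3 -m creep '[{"hand":0,"travel":[-0.5,0,0],"angular":[0,0,0]},{"hand":0,"travel":[-1.5,0,0],"angular":[0,0,0]},{"hand":0,"travel":[-2.5,0,0],"angular":[0,0,0]},{"hand":0,"travel":[-4,0,0],"angular":[0,0,0]},{"hand":0,"travel":[-5.5,0,0],"angular":[0,0,0]},{"hand":0,"travel":[-7,0,-0.1],"angular":[0,0,0]},{"hand":0,"travel":[-9,0,-0.2],"angular":[0,0,0]},{"hand":0,"travel":[-11,0,-0.3],"angular":[0,0,0]},{"hand":0,"travel":[-13,0,-0.5],"angular":[0,0,0]},{"hand":0,"travel":[-14.3,0,-0.8],"angular":[0,0,0]},{"hand":0,"travel":[-14.3,0,-0.8],"angular":[0,0,0]}]';  python3 - <<'E'
from h import *
for c in ('wrist','side','top'):
    snap(c,c+'12.png')
    for n in ['plate_lip','plate_mid','tray_in']: print(c,n,[(np.round(d['at'],1),round(d['confidence'],2)) for d in ctrl.spot_point(c,n)[:2]])
s=st(); print(s['eef_pos'],s['force'],s['width'])
E
```

```text
clock: 32.0
eef_pos: [557.4, -209.8, 80.1]
tool_rot: [3.136, 0.003, 1.543]
force: [0.3, 0.4, -2.1]
width: 4.1
wrist plate_lip [(array([ 553.3, -206.4,   92.8]), 0.97), (array([ 559.1, -156.1,   69.8]), 0.64)]
wrist plate_mid []
wrist tray_in []
side plate_lip [(array([ 556.9, -202.1,   91.7]), 0.91), (array([449. , 137.6,  70.3]), 0.18)]
side plate_mid [(array([ 558.3, -151.9,   70.8]), 0.9), (array([562.4,  53.3,  99.8]), 0.2)]
side tray_in [(array([ 599.2, -155.8,    6.5]), 0.86)]
top plate_lip [(array([ 555.1, -204.8,   90.2]), 0.9), (array([379.7, 227.5, 114.9]), 0.16)]
top plate_mid [(array([ 556.8, -151.4,   71.4]), 0.61), (array([562. ,  49.9,  97.8]), 0.54)]
top tray_in [(array([ 692.8, -369.4,    2. ]), 0.52)]
[ 558.16115914 -205.26908937   79.9216759 ] [-0.91916216 -0.07919425 -1.9467372 ] 3.6182998821718253
```

View pics/side12.png

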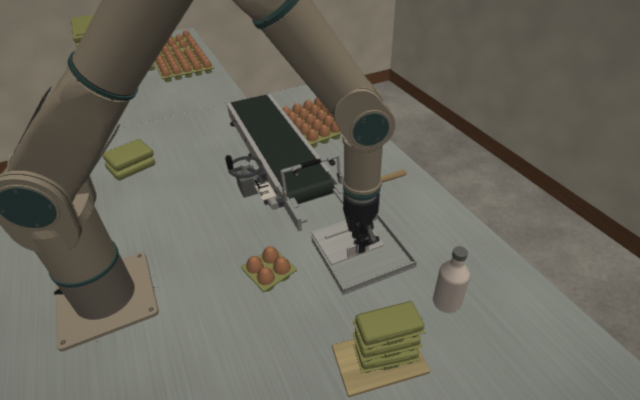

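Plate is out, level, over the tray's left part (px ~(345,240)). Shift +39 mm in x and lower.

```bash
python3 -m creep '[{"hand":0,"travel":[-0.1,1.5,0],"angular":[0,0,0]},{"hand":0,"travel":[-0.3,3,0],"angular":[0,0,0]},{"hand":0,"travel":[-0.3,3.9,0.5],"angular":[0,0,0]},{"hand":0,"travel":[-0.3,3.9,2.5],"angular":[0,0,0]},{"hand":0,"travel":[-0.3,3.9,4],"angular":[0,0,0]},{"hand":0,"travel":[-0.3,3.9,5.2],"angular":[0,0,0]},{"hand":0,"travel":[-0.3,3.9,5.8],"angular":[0,0,0]},{"hand":0,"travel":[-0.3,3.9,6.1],"angular":[0,0,0]},{"hand":0,"travel":[-0.3,3.9,6.2],"angular":[0,0,0]},{"hand":0,"travel":[-0.3,3.9,6.2],"angular":[0,0,0]}]';  python3 - <<'E'
from h import *
for c in ('side','top'):
    snap(c,c+'13.png')
    for n in ['plate_lip','plate_mid','tray_in']: print(c,n,[(np.round(d['at'],1),round(d['confidence'],2)) for d in ctrl.spot_point(c,n)[:2]])
s=st(); print(s['eef_pos'],s['force'],s['width'])
E
```

```text
clock: 33.6
eef_pos: [597.8, -209.3, 18.5]
tool_rot: [3.136, 0.0, 1.548]
force: [-1.1, -0.2, -2.2]
width: 4.0
side plate_lip [(array([ 593.7, -205.5,   27.6]), 0.97), (array([426.3, 229.6, 114. ]), 0.75)]
side plate_mid [(array([ 598.9, -157.8,   10.1]), 0.84)]
side tray_in []
top plate_lip []
top plate_mid [(array([ 596.3, -157.4,   10.8]), 0.92), (array([560.1,  62.3, 155.8]), 0.43)]
top tray_in [(array([ 360.1, -113.1,   -0.7]), 0.7)]
[ 597.53334755 -209.21397095   18.35129382] [-0.09887309 -0.42646058 -2.67779099] 4.04866550140305
```

```bash
python3 -m creep '[{"hand":0,"travel":[0,0,0.15],"angular":[0,0,0]},{"hand":0,"travel":[0,0,0.3],"angular":[0,0,0]},{"hand":0,"travel":[0,0,0.3],"angular":[0,0,0]},{"hand":0.2,"travel":[0,0,0.2],"angular":[0,0,0]},{"hand":0.2,"travel":[0,0,0.2],"angular":[0,0,0]},{"hand":0.2,"travel":[0,0,0],"angular":[0,0,0]},{"hand":0.2,"travel":[0,0,-1],"angular":[0,0,0]},{"hand":0.2,"travel":[0,0,-3],"angular":[0,0,0]},{"hand":0.2,"travel":[0,0,-7],"angular":[0,0,0]},{"hand":0.2,"travel":[0,0,-12],"angular":[0,0,0]},{"hand":0.2,"travel":[0,0,-17],"angular":[0,0,0]},{"hand":0.2,"travel":[0,0,-20],"angular":[0,0,0]},{"hand":0.2,"travel":[0,0,-20],"angular":[0,0,0]}]';  python3 - <<'E'
from h import *
for c in ('wrist','side','top'):
    snap(c,c+'14.png')
    for n in ['plate_lip','plate_mid','tray_in','bar_grip','bar_hinge']: print(c,n,[(np.round(d['at'],1),round(d['confidence'],2)) for d in ctrl.spot_point(c,n)[:2]])
s=st(); print(s['eef_pos'],s['force'],s['width'])
E
```

```text
clock: 35.3
eef_pos: [599.7, -210.2, 225.0]
tool_rot: [3.125, 0.003, 1.548]
force: [0.3, 0.3, 0.4]
width: 17.1
wrist plate_lip [(array([ 608.3, -215. ,   24.4]), 0.98)]
wrist plate_mid [(array([ 613. , -168.6,    6.5]), 0.85)]
wrist tray_in []
wrist bar_grip [(array([561.8,  62.9, 157.3]), 0.9), (array([ 486.7, -417.5,    4.6]), 0.2)]
wrist bar_hinge [(array([562.4,  51.8, 100.8]), 0.67)]
side plate_lip [(array([ 609.1, -216.5,   24.2]), 0.63)]
side plate_mid [(array([ 614.9, -166.3,    4. ]), 0.82)]
side tray_in []
side bar_grip [(array([559.7,  61. , 156.3]), 0.56), (array([ 611.1, -217.3,   24.2]), 0.38)]
side bar_hinge [(array([559.4,  50.7,  99.3]), 0.91), (array([783. ,  69.5,   0.8]), 0.57)]
top plate_lip [(array([ 610.6, -223.9,   26.1]), 0.86)]
top plate_mid [(array([ 611.3, -168.2,    8.7]), 0.72), (array([ 494.9, -423.4,  126.2]), 0.4)]
top tray_in []
top bar_grip [(array([561. ,  58.8, 156.4]), 0.74)]
top bar_hinge [(array([558.1,  49.6,  95.5]), 0.92), (array([380.3, 230.5, 117.1]), 0.66)]
[ 596.48849495 -209.17324862  218.36736   ] [-0.62827403  0.87892483  0.30781413] 16.90236627560791
```

View pics/wrist14.png

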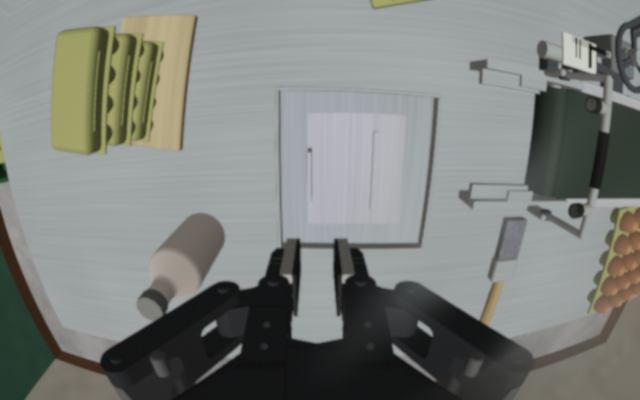

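The tray was knocked aside, but the plate lies flat inside it (px (355,165), tray px 280–437). Now the bar.

```bash
python3 -m creep '[{"hand":0.45,"travel":[5,-0.8,-1],"angular":[0,0,0]},{"hand":0.45,"travel":[10,-1.5,-1],"angular":[0,0,0]},{"hand":0.45,"travel":[15,-2.3,-1],"angular":[0,0,0]},{"hand":0.45,"travel":[20,-3,-1],"angular":[0,0,0]},{"hand":0.45,"travel":[24,-3.8,-1],"angular":[0,0,0]},{"hand":0.45,"travel":[27.1,-4.2,-1],"angular":[0,0,0]},{"hand":0.45,"travel":[27.1,-4.2,-1],"angular":[0,0,0]},{"hand":0.45,"travel":[27.1,-4.2,-1],"angular":[0,0,0]},{"hand":0.45,"travel":[27.1,-4.2,-1],"angular":[0,0,0]}]';  python3 - <<'E'
from h import *
for c in ('wrist',):
    snap(c,c+'15.png')
    for n in ['bar_grip','bar_hinge']: print(c,n,[(np.round(d['at'],1),round(d['confidence'],2)) for d in ctrl.spot_point(c,n)[:2]])
to([561,63,140],1.548)
E
```

```text
clock: 37.1
eef_pos: [560.8, 61.0, 228.1]
tool_rot: [3.136, 0.001, 1.546]
force: [-1.1, 0.2, 0.5]
width: 38.3
wrist bar_grip [(array([559.5,  67.4, 154.3]), 0.96)]
wrist bar_hinge []
travel [ 0.21 -0.03  8.81] ang [array([ 0.3,  0. , -0.1])] now [560.8  61.  228.1] [3.136e+00 1.000e-03 1.546e+00] w 38.2 t 37.25
```

```bash
python3 -m creep '[{"hand":0.45,"travel":[0.3,0,3],"angular":[0,0,0]},{"hand":0.45,"travel":[0.3,0,6],"angular":[0,0,0]},{"hand":0.45,"travel":[0.3,0,8],"angular":[0,0,0]},{"hand":0.45,"travel":[0.3,0,8.9],"angular":[0,0,0]},{"hand":0.45,"travel":[0.3,0,8.9],"angular":[0,0,0]},{"hand":0.1,"travel":[0.3,0,8.9],"angular":[0,0,0]},{"hand":0.1,"travel":[0.3,0,8.9],"angular":[0,0,0]},{"hand":0.1,"travel":[0.3,0,8.9],"angular":[0,0,0]},{"hand":0.1,"travel":[0.3,0,8.9],"angular":[0,0,0]},{"hand":0.1,"travel":[0.3,0,8.9],"angular":[0,0,0]},{"hand":0.1,"travel":[0.3,0,8.9],"angular":[0,0,0]},{"hand":0.1,"travel":[0.3,0,8.9],"angular":[0,0,0]}]'; python3 - <<'E'
import numpy as np
f=lambda t:np.array([-6*np.cos(t),-6*np.sin(t)])
for t in np.arange(1.72,-.05,-.1): print(round(t,2),np.round(f(t)-f(1.72),2))
E
```

```text
clock: 38.45
eef_pos: [562.3, 63.9, 140.4]
tool_rot: [3.134, 0.001, 1.545]
force: [-0.0, -0.8, 6.0]
width: 11.0
1.72 [0. 0.]
1.62 [-0.6  -0.06]
1.52 [-1.2  -0.06]
1.42 [-1.79  0.  ]
1.32 [-2.38  0.12]
1.22 [-2.95  0.3 ]
1.12 [-3.51  0.53]
1.02 [-4.03  0.82]
0.92 [-4.53  1.16]
0.82 [-4.99  1.55]
0.72 [-5.4   1.98]
0.62 [-5.78  2.45]
0.52 [-6.1   2.95]
0.42 [-6.37  3.49]
0.32 [-6.59  4.05]
0.22 [-6.75  4.62]
0.12 [-6.85  5.22]
0.02 [-6.89  5.81]
```

```bash
python3 -m creep '[{"hand":0.1,"travel":[-0.6,0,-0.06],"angular":[0,0,0]},{"hand":0.1,"travel":[-1.2,0,-0.06],"angular":[0,0,0]},{"hand":0.1,"travel":[-1.8,0,0],"angular":[0,0,0]},{"hand":0.1,"travel":[-2.4,0,0.12],"angular":[0,0,0]},{"hand":0.1,"travel":[-2.95,0,0.3],"angular":[0,0,0]},{"hand":0.1,"travel":[-3.5,0,0.53],"angular":[0,0,0]},{"hand":0.1,"travel":[-4.05,0,0.82],"angular":[0,0,0]},{"hand":0.1,"travel":[-4.55,0,1.16],"angular":[0,0,0]},{"hand":0.1,"travel":[-5,0,1.55],"angular":[0,0,0]},{"hand":0.1,"travel":[-5.4,0,2],"angular":[0,0,0]},{"hand":0.1,"travel":[-5.8,0,2.45],"angular":[0,0,0]},{"hand":0.1,"travel":[-6.1,0,2.95],"angular":[0,0,0]},{"hand":0.1,"travel":[-6.4,0,3.5],"angular":[0,0,0]},{"hand":0.1,"travel":[-6.6,0,4.05],"angular":[0,0,0]},{"hand":0.1,"travel":[-6.75,0,4.6],"angular":[0,0,0]},{"hand":0.1,"travel":[-6.85,0,5.2],"angular":[0,0,0]},{"hand":0.1,"travel":[-6.9,0,5.8],"angular":[0,0,0]},{"hand":0.1,"travel":[-6.9,0,5.8],"angular":[0,0,0]}]'; python3 - <<'E'
from h import *
for c in ('wrist','side'):
    snap(c,c+'16.png')
    for n in ['bar_grip','bar_hinge']: print(c,n,[(np.round(d['at'],1),round(d['confidence'],2)) for d in ctrl.spot_point(c,n)[:2]])
s=st(); print(s['eef_pos'],s['force'],s['width'])
E
```

```text
clock: 40.25
eef_pos: [560.6, -4.9, 81.6]
tool_rot: [3.135, 0.0, 1.546]
force: [-1.2, 3.5, 1.6]
width: 11.0
wrist bar_grip [(array([556.8,  -3.5, 103.7]), 0.87)]
wrist bar_hinge [(array([562.3,  53.1,  99.3]), 0.89)]
side bar_grip [(array([560.6, -11. , 105. ]), 0.79), (array([425.7, 229.4, 115.2]), 0.61)]
side bar_hinge [(array([562.7,  52.7, 102.5]), 0.82)]
[560.5918138   -4.84933471  82.26545096] [-2.76349408  4.22515848  0.16848991] 10.643164442943984
```

```bash
python3 -m creep '[{"hand":0.1,"travel":[0,0,0.3],"angular":[0,0,0]},{"hand":0.1,"travel":[0,0,0.6],"angular":[0,0,0]},{"hand":0.1,"travel":[0,0,0.8],"angular":[0,0,0]},{"hand":0.1,"travel":[0,0,0.8],"angular":[0,0,0]},{"hand":0.45,"travel":[0,0,0.6],"angular":[0,0,0]},{"hand":0.45,"travel":[0,0,0.6],"angular":[0,0,0]},{"hand":0.45,"travel":[0,0,0.6],"angular":[0,0,0]},{"hand":0.45,"travel":[0,0,0],"angular":[0,0,0]},{"hand":0.45,"travel":[0,0,-3],"angular":[0,0,0]},{"hand":0.45,"travel":[0,0,-7],"angular":[0,0,0]},{"hand":0.45,"travel":[0,0,-11],"angular":[0,0,0]},{"hand":0.45,"travel":[0,0,-13],"angular":[0,0,0]},{"hand":0.45,"travel":[0,0,-13],"angular":[0,0,0]}]'; python3 - <<'E'
from h import *
for c in ('wrist','side'):
    snap(c,c+'17.png')
    for n in ['bar_grip','bar_hinge','wheel_axis','handle_mid','scale','pointer']: print(c,n,[(np.round(d['at'],1),round(d['confidence'],2)) for d in ctrl.spot_point(c,n)[:2]])
to([382,229,220],0)
to([382,229,220],np.pi/2)
print(st()['qpos'])
E
```

```text
clock: 41.85
eef_pos: [562.1, -4.9, 216.1]
tool_rot: [3.127, 0.0, 1.545]
force: [0.8, 0.0, -0.3]
width: 38.4
wrist bar_grip [(array([557.5,  -4.4,  94.2]), 0.97)]
wrist bar_hinge [(array([561.1,  52. ,  99.2]), 0.59)]
wrist wheel_axis [(array([425.2, 227.9, 116.2]), 0.94)]
wrist handle_mid [(array([381.5, 227.8, 113.6]), 0.8)]
wrist scale [(array([445. , 137.3,  73.5]), 0.83)]
wrist pointer [(array([442.7, 132.3,  71.1]), 0.75), (array([423.7, 224.8, 114.8]), 0.32)]
side bar_grip [(array([556.5,  -7.6,  97. ]), 0.59)]
side bar_hinge [(array([562.9,  54.5,  98.5]), 0.88)]
side wheel_axis [(array([426.9, 231. , 111.9]), 0.67)]
side handle_mid [(array([561.1,  54.6,  98.4]), 0.62), (array([ 364.7, -110.7,   -0.7]), 0.55)]
side scale [(array([445.1, 135.4,  73.8]), 0.75), (array([561.2,  58.3,  71.2]), 0.36)]
side pointer [(array([444.6, 134.3,  72.5]), 0.59)]
travel [ 22.92 -18.34  -0.92] ang [array([ 0.3, -0.3, 88.6])] now [559.6  -4.8 212.1] [3.135 0.    1.546] w 38.6 t 42.55
travel [ 22.92 -18.34  -0.92] ang [array([ 0.4,  0. , -1.4])] now [559.6  -4.8 212.1] [3.135 0.    1.546] w 38.6 t 42.55
[ 1.35179509e-03  5.17960446e-01 -6.51050974e-02  1.80057719e+00
  4.54404108e-02  8.17767697e-01  1.45961152e+00]
```

View pics/wrist17.png

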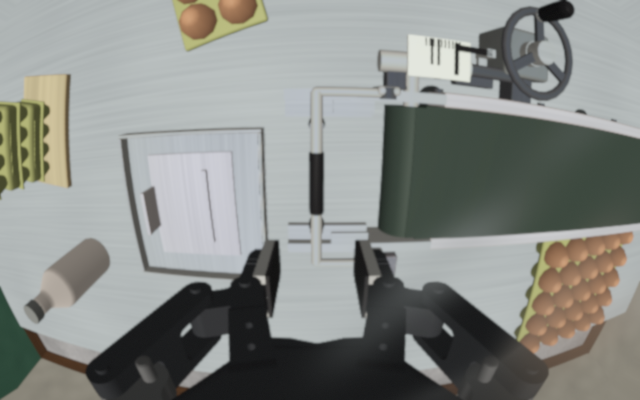

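Bar is down (px (316,180)), plate lies within the tray, all of step 1 looks met. Now to the wheel handle (px (555,12)).

```bash
python3 -m creep '[{"hand":0.55,"travel":[3.5,-3,-1],"angular":[0.4,0,-1.4]},{"hand":0.55,"travel":[7.5,-6,-1],"angular":[0.4,0,-1.4]},{"hand":0.55,"travel":[11,-9,-1],"angular":[0.4,0,-1.4]},{"hand":0.55,"travel":[15,-12,-1],"angular":[0.4,0,-1.4]},{"hand":0.55,"travel":[19,-15,-1],"angular":[0.4,0,-1.4]},{"hand":0.55,"travel":[22.9,-18.3,-1],"angular":[0.4,0,-1.4]},{"hand":0.55,"travel":[22.9,-18.3,-1],"angular":[0.4,0,-1.4]},{"hand":0.55,"travel":[22.9,-18.3,-1],"angular":[0.4,0,-1.4]},{"hand":0.55,"travel":[22.9,-18.3,-1],"angular":[0.4,0,-1.4]},{"hand":0.55,"travel":[22.9,-18.3,-1],"angular":[0.4,0,-1.4]}]'; python3 - <<'E'
from h import *
for c in ('wrist','top'):
    snap(c,c+'18.png')
    for n in ['wheel_axis','handle_mid','scale','pointer','plate_mid','tray_in']: print(c,n,[(np.round(d['at'],1),round(d['confidence'],2)) for d in ctrl.spot_point(c,n)[:2]])
to([382.5,229,96],np.pi/2)
E
```

```text
clock: 43.55
eef_pos: [383.4, 227.4, 220.7]
tool_rot: [3.141, 0.001, 1.567]
force: [-0.9, -0.7, 0.5]
width: 46.6
wrist wheel_axis [(array([421.8, 227.6, 117.5]), 0.78), (array([ 363.7, -109.6,   -1.5]), 0.66)]
wrist handle_mid [(array([382.5, 227.4, 114.2]), 0.61), (array([424.1, 227.5, 114.6]), 0.4)]
wrist scale [(array([444.3, 136.3,  71.2]), 0.93)]
wrist pointer [(array([444.1, 131.1,  72.4]), 0.73), (array([ 6.911e+02, -3.678e+02, -2.000e-01]), 0.51)]
wrist plate_mid [(array([ 613.2, -168.9,    7.4]), 0.79)]
wrist tray_in []
top wheel_axis [(array([424.3, 229.9, 113.8]), 0.74)]
top handle_mid []
top scale [(array([444.5, 135.5,  70.9]), 0.59), (array([ 487.1, -420.7,    1.3]), 0.56)]
top pointer [(array([558.8,  -7.8,  97.6]), 0.65), (array([444.7, 129.3,  71.8]), 0.56)]
top plate_mid [(array([ 610.3, -164. ,    3.6]), 0.95)]
top tray_in []
travel [ 0.03  0.02 12.48] ang [array([-0.,  0., -0.])] now [382.3 228.8 220.8] [-3.141  0.     1.57 ] w 47.0 t 44.25
```

View pics/wrist18.png

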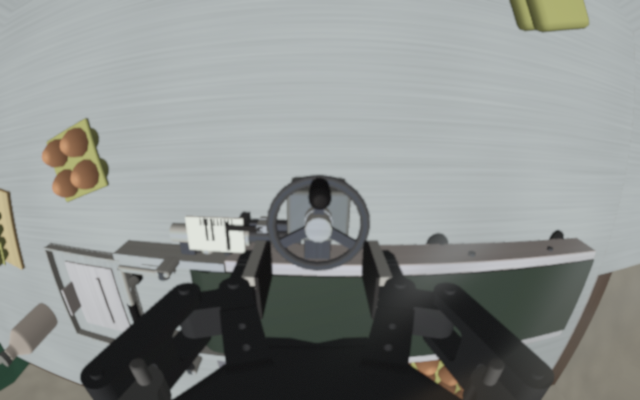

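Handle at px (319,192), wheel hub (318,230): handle at 180° as assumed, centred between the jaws. Descend and grip.

```bash
python3 -m creep '[{"hand":0.55,"travel":[0,0,4],"angular":[0,0,0]},{"hand":0.55,"travel":[0,0,8],"angular":[0,0,0]},{"hand":0.55,"travel":[0,0,11],"angular":[0,0,0]},{"hand":0.55,"travel":[0,0,12.2],"angular":[0,0,0]},{"hand":0.55,"travel":[0,0,12.3],"angular":[0,0,0]},{"hand":0.1,"travel":[0,0,12.3],"angular":[0,0,0]},{"hand":0.1,"travel":[0,0,12.3],"angular":[0,0,0]},{"hand":0.1,"travel":[0,0,12.3],"angular":[0,0,0]},{"hand":0.1,"travel":[0,0,12.3],"angular":[0,0,0]},{"hand":0.1,"travel":[0,0,12.3],"angular":[0,0,0]},{"hand":0.1,"travel":[0,0,12.3],"angular":[0,0,0]}]'; python3 - <<'E'
import numpy as np
for d in range(15,361,15): print(d,round(4.2*np.sin(np.radians(d)),2),round(4.2*(1-np.cos(np.radians(d))),2),end=' | ')
E
```

```text
clock: 45.35
eef_pos: [383.0, 229.4, 98.7]
tool_rot: [3.14, -0.001, 1.57]
force: [-1.2, 0.7, 6.7]
width: 17.0
15 1.09 0.14 | 30 2.1 0.56 | 45 2.97 1.23 | 60 3.64 2.1 | 75 4.06 3.11 | 90 4.2 4.2 | 105 4.06 5.29 | 120 3.64 6.3 | 135 2.97 7.17 | 150 2.1 7.84 | 165 1.09 8.26 | 180 0.0 8.4 | 195 -1.09 8.26 | 210 -2.1 7.84 | 225 -2.97 7.17 | 240 -3.64 6.3 | 255 -4.06 5.29 | 270 -4.2 4.2 | 285 -4.06 3.11 | 300 -3.64 2.1 | 315 -2.97 1.23 | 330 -2.1 0.56 | 345 -1.09 0.14 | 360 -0.0 0.0 |
```

```bash
python3 -m creep '[{"hand":0.1,"travel":[1.09,0.14,0],"angular":[0,0,0]},{"hand":0.1,"travel":[2.1,0.56,0],"angular":[0,0,0]},{"hand":0.1,"travel":[2.97,1.23,0],"angular":[0,0,0]},{"hand":0.1,"travel":[3.64,2.1,0],"angular":[0,0,0]},{"hand":0.1,"travel":[4.06,3.11,0],"angular":[0,0,0]},{"hand":0.1,"travel":[4.2,4.2,0],"angular":[0,0,0]},{"hand":0.1,"travel":[4.06,5.29,0],"angular":[0,0,0]},{"hand":0.1,"travel":[3.64,6.3,0],"angular":[0,0,0]},{"hand":0.1,"travel":[2.97,7.17,0],"angular":[0,0,0]},{"hand":0.1,"travel":[2.1,7.84,0],"angular":[0,0,0]},{"hand":0.1,"travel":[1.09,8.26,0],"angular":[0,0,0]},{"hand":0.1,"travel":[0,8.4,0],"angular":[0,0,0]}]'; python3 - <<'E'
from h import *
snap('top')
for n in ['wheel_axis','handle_mid','scale','pointer']: print(n,[(np.round(d['at'],1),round(d['confidence'],2)) for d in ctrl.spot_point('top',n)[:2]])
s=st(); print(s['eef_pos'],s['force'],s['width'])
E
```

```text
clock: 46.55
eef_pos: [466.7, 233.8, 98.9]
tool_rot: [3.139, -0.007, 1.574]
force: [-1.1, 9.4, -6.7]
width: 17.4
wheel_axis [(array([426.2, 227.2, 113.7]), 0.64), (array([ 494.6, -424.3,  127.2]), 0.57)]
handle_mid []
scale [(array([442.4, 139.7,  74. ]), 0.56)]
pointer [(array([ 486.8, -420.1,   -1.5]), 0.73), (array([442.6, 139.3,  74.5]), 0.61)]
[466.89779262 231.0770447   98.92024579] [ 0.01055318  5.70291187 -3.13396444] 17.117969571040625
```

```bash
python3 -m creep '[{"hand":0.1,"travel":[-1.29,-0.14,0],"angular":[0,0,0]},{"hand":0.1,"travel":[-2.3,-0.56,0],"angular":[0,0,0]},{"hand":0.1,"travel":[-3.17,-1.23,0],"angular":[0,0,0]},{"hand":0.1,"travel":[-3.84,-2.1,0],"angular":[0,0,0]},{"hand":0.1,"travel":[-4.26,-3.11,0],"angular":[0,0,0]},{"hand":0.1,"travel":[-4.4,-4.2,0],"angular":[0,0,0]},{"hand":0.1,"travel":[-4.26,-5.29,0],"angular":[0,0,0]},{"hand":0.1,"travel":[-3.84,-6.3,0],"angular":[0,0,0]},{"hand":0.1,"travel":[-3.17,-7.17,0],"angular":[0,0,0]},{"hand":0.1,"travel":[-2.3,-7.84,0],"angular":[0,0,0]},{"hand":0.1,"travel":[-1.29,-8.26,0],"angular":[0,0,0]},{"hand":0.1,"travel":[-0.2,-8.4,0],"angular":[0,0,0]},{"hand":0.1,"travel":[0.89,-8.26,0],"angular":[0,0,0]},{"hand":0.1,"travel":[1.9,-7.84,0],"angular":[0,0,0]},{"hand":0.1,"travel":[2.77,-7.17,0],"angular":[0,0,0]},{"hand":0.1,"travel":[3.44,-6.3,0],"angular":[0,0,0]},{"hand":0.1,"travel":[3.86,-5.29,0],"angular":[0,0,0]},{"hand":0.1,"travel":[4.0,-4.2,0],"angular":[0,0,0]},{"hand":0.1,"travel":[3.86,-3.11,0],"angular":[0,0,0]},{"hand":0.1,"travel":[3.44,-2.1,0],"angular":[0,0,0]}]'; python3 - <<'E'
from h import *
for c in ('top','wrist'):
  snap(c,c+'20.png')
  for n in ['scale','pointer']: print(n,[(np.round(d['at'],1),round(d['confidence'],2)) for d in ctrl.spot_point(c,n)[:2]])
s=st(); print(s['eef_pos'],s['force'],s['width'])
E
```

```text
clock: 48.8
eef_pos: [440.9, 267.2, 98.8]
tool_rot: [-3.136, -0.003, 1.575]
force: [-10.3, 5.9, 3.8]
width: 16.5
scale [(array([444. , 140. ,  72.7]), 0.91)]
pointer [(array([444.7, 116.4,  68.3]), 0.54)]
scale [(array([440.1, 136. ,  72.2]), 0.55)]
pointer [(array([442.3, 120. ,  72.6]), 0.6)]
[443.26332378 266.19713591  98.88207873] [-4.29734839  4.06887002  0.25593834] 16.636253613666987
```

```bash
python3 - <<'E'
from h import *
im=cv2.imread('pics/wrist20.png'); 
r=ctrl.regions_of('wrist','scale')[0]['region']; v,u=np.nonzero(r); print(u.min(),u.max(),v.min(),v.max())
c=im[v.min()-15:v.max()+15,u.min()-25:u.max()+25]; print(u.min()-25,v.min()-15)
cv2.imwrite('pics/crop20.png',cv2.resize(c,None,fx=5,fy=5,interpolation=cv2.INTER_CUBIC)[:600,:800])
E
```

```text
6 639 119 399
-19 104
```

View pics/crop20.png

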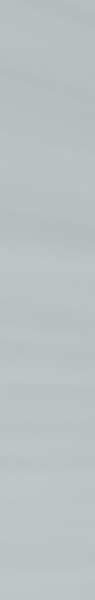

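The region finder erred (blank crop); I'll rectify the scale's plane with the calibration instead.

```bash
cat >> h.py <<'E'
def rectify(cam,fn,z=71.5,x0=418,x1=472,y0=85,y1=155,k=8):
    im=ctrl.get_image(cam); ys=np.arange(y1,y0,-1/k); xs=np.arange(x0,x1,1/k)
    Y,X=np.meshgrid(ys,xs)   # columns: y decreasing, rows: x growing
    p=R.from_euler('xyz',im['orientation']).inv().apply(np.stack([X,Y,np.full_like(X,z)],-1).reshape(-1,3)-im['origin'])
    if cam=='wrist':
        th=np.arctan2(np.hypot(p[:,0],p[:,1]),p[:,2]); ph=np.arctan2(p[:,1],p[:,0])
        u=im['cx']+im['fx']*th*np.cos(ph); v=im['cy']+im['fy']*th*np.sin(ph)
    else: u=im['cx']+im['fx']*p[:,0]/p[:,2]; v=im['cy']+im['fy']*p[:,1]/p[:,2]
    o=cv2.remap(im['frame'],u.reshape(X.shape).astype(np.float32),v.reshape(X.shape).astype(np.float32),cv2.INTER_CUBIC)
    cv2.imwrite('pics/'+fn,o[:,:,::-1]); return o
E
python3 - <<'E'
from h import *
rectify('wrist','rect21.png')
E
```

```text
(no output)
```

View pics/rect21.png

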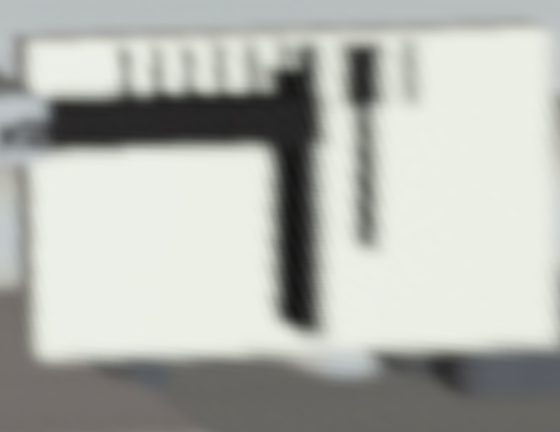

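Zero mark at px 125, shorts every 32 px (4 mm), long marks at ≈309 and 365; the pointer (≈293, raised, so with some parallax) is at about 19–21 mm. About 6–7 mm more, i.e. ~235°.

```bash
python3 - <<'E'
from h import *
s=st(); print(s['eef_pos'],s['tool_rot'],s['force'])
for p in [50,35,20,5,-10,-25,-40,-55,-70,-85,-100,-115,-130,-145,-160,-172]:
    a=np.radians(p); t=rot(s).inv().apply(np.array([425+42*np.cos(a),229+42*np.sin(a),98.8])-s['eef_pos'])/10; print(p,np.round(t,2))
E
```

```text
[443.27473045 266.19208326  98.86480631] [-3.13997944 -0.00316874  1.5731997 ] [-6.17889734  2.94894764  0.18526188]
50 [-0.5   0.87  0.  ]
35 [-1.31  1.61 -0.  ]
20 [-2.29  2.11 -0.  ]
5 [-3.36  2.35 -0.01]
-10 [-4.45  2.3  -0.01]
-25 [-5.5   1.97 -0.01]
-40 [-6.42  1.37 -0.02]
-55 [-7.16  0.56 -0.02]
-70 [-7.66 -0.41 -0.02]
-85 [-7.9  -1.48 -0.02]
-100 [-7.85 -2.58 -0.01]
-115 [-7.52 -3.62 -0.01]
-130 [-6.93 -4.54 -0.01]
-145 [-6.12 -5.28 -0.  ]
-160 [-5.14 -5.79 -0.  ]
-172 [-4.29 -6.    0.  ]
```

```bash
python3 -m creep '[{"hand":0.1,"travel":[-0.5,0.87,0],"angular":[0,0,0]},{"hand":0.1,"travel":[-1.31,1.61,0],"angular":[0,0,0]},{"hand":0.1,"travel":[-2.29,2.11,0],"angular":[0,0,0]},{"hand":0.1,"travel":[-3.36,2.35,0],"angular":[0,0,0]},{"hand":0.1,"travel":[-4.45,2.3,0],"angular":[0,0,0]},{"hand":0.1,"travel":[-5.5,1.97,0],"angular":[0,0,0]},{"hand":0.1,"travel":[-6.42,1.37,0],"angular":[0,0,0]},{"hand":0.1,"travel":[-7.16,0.56,0],"angular":[0,0,0]},{"hand":0.1,"travel":[-7.66,-0.41,0],"angular":[0,0,0]},{"hand":0.1,"travel":[-7.9,-1.48,0],"angular":[0,0,0]},{"hand":0.1,"travel":[-7.85,-2.58,0],"angular":[0,0,0]},{"hand":0.1,"travel":[-7.52,-3.62,0],"angular":[0,0,0]},{"hand":0.1,"travel":[-6.93,-4.54,0],"angular":[0,0,0]},{"hand":0.1,"travel":[-6.12,-5.28,0],"angular":[0,0,0]},{"hand":0.1,"travel":[-5.14,-5.79,0],"angular":[0,0,0]},{"hand":0.1,"travel":[-5.14,-5.79,0],"angular":[0,0,0]}]'; python3 - <<'E'
from h import *
rectify('wrist','rect22.png')
for c in ('wrist','top','side'):
  if c!='wrist': snap(c)
  for n in ['scale','pointer']: print(c,n,[(np.round(d['at'],1),round(d['confidence'],2)) for d in ctrl.spot_point(c,n)[:2]])
s=st(); print(s['eef_pos'],s['force'],s['width'])
E
```

```text
clock: 50.8
eef_pos: [386.5, 211.5, 98.9]
tool_rot: [-3.141, 0.001, 1.571]
force: [3.6, -5.6, -3.1]
width: 17.0
wrist scale []
wrist pointer [(array([443.3, 115.7,  72.1]), 0.88)]
top scale [(array([445.6, 138.1,  70.3]), 0.96), (array([ 6.943e+02, -3.728e+02,  5.000e-01]), 0.57)]
top pointer [(array([444.8, 108.8,  68.9]), 0.55), (array([563.4,  55. ,  70. ]), 0.41)]
side scale [(array([445.6, 138.7,  70.7]), 0.88), (array([ 610.2, -219.1,   28.6]), 0.71)]
side pointer [(array([443.5, 112.7,  70.1]), 0.53)]
[386.45379672 211.46228525  98.84793451] [ 4.67032294 -5.83855347 -2.43856507] 16.979210999656395
```

View pics/rect22.png

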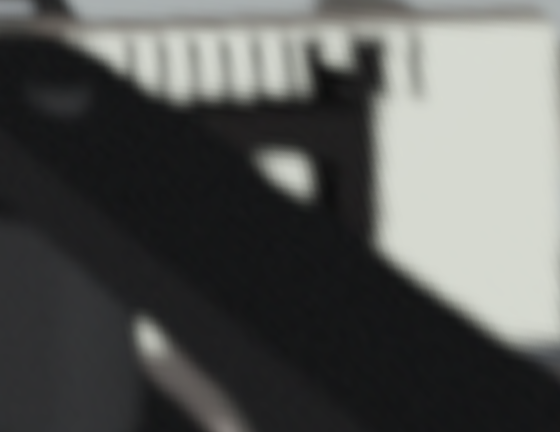

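Pointer sits between the long marks (≈350 px vs. marks 315 and 371 → ~26–27 mm). Release, rise and look unobstructed.

```bash
python3 -m creep '[{"hand":0.5,"travel":[0,0,0],"angular":[0,0,0]},{"hand":0.5,"travel":[0,0,0],"angular":[0,0,0]},{"hand":0.5,"travel":[0,0,0],"angular":[0,0,0]},{"hand":0.5,"travel":[0,0,0],"angular":[0,0,0]},{"hand":0.5,"travel":[0,0,-3],"angular":[0,0,0]},{"hand":0.5,"travel":[0,0,-7],"angular":[0,0,0]},{"hand":0.5,"travel":[0,0,-11],"angular":[0,0,0]},{"hand":0.5,"travel":[-5,0,-13],"angular":[0,0,0]},{"hand":0.5,"travel":[-9,0,-13],"angular":[0,0,0]},{"hand":0.5,"travel":[-9.5,1,-13],"angular":[0,0,0]},{"hand":0.5,"travel":[-9.5,1,-13],"angular":[0,0,0]},{"hand":0.5,"travel":[-9.5,1,-13],"angular":[0,0,0]},{"hand":0.5,"travel":[-9.5,1,-13],"angular":[0,0,0]},{"hand":0.5,"travel":[-9.5,1,-13],"angular":[0,0,0]}]'; python3 - <<'E'
from h import *
a=rectify('wrist','rect23.png'); im=snap('wrist'); b=cv2.resize(im['frame'],(560,350))
for c in ('wrist','top','side'):
  if c!='wrist': im=snap(c); b=np.vstack([b,cv2.resize(im['frame'],(560,350))]) if 0 else b
  for n in ['scale','pointer','bar_grip','plate_mid','tray_in','c1_mid','c2_mid','base_mid','eggs','spray','brush']: print(c,n,[(np.round(d['at'],1),round(d['confidence'],2)) for d in ctrl.spot_point(c,n)[:1]])
t=snap('side')['frame'][:,150:550]
o=np.hstack([a,cv2.resize(t,(240,240))[:432] if 0 else np.vstack([cv2.resize(t,(240,240)),np.zeros((192,240,3),np.uint8)])])
cv2.imwrite('pics/fin.png',o[:,:,::-1]); print(o.shape, st()['eef_pos'],st()['force'])
E
```

```text
clock: 52.65
eef_pos: [396.1, 117.7, 228.6]
tool_rot: [-3.14, 0.0, 1.573]
force: [0.1, 0.2, 0.9]
width: 42.4
wrist scale [(array([446.1, 137. ,  74.5]), 0.64)]
wrist pointer [(array([442.9, 111.7,  70.6]), 0.69)]
wrist bar_grip []
wrist plate_mid [(array([441.6, 138.4,  72.9]), 0.64)]
wrist tray_in []
wrist c1_mid [(array([445.5, 117.4,  72.6]), 0.59)]
wrist c2_mid [(array([561.7,  62.5,  71. ]), 0.49)]
wrist base_mid [(array([ 493.7, -428.8,   38.2]), 0.55)]
wrist eggs [(array([ 3.596e+02, -1.111e+02, -2.000e-01]), 0.72)]
wrist spray [(array([ 6.935e+02, -3.712e+02,  6.000e-01]), 0.87)]
wrist brush []
top scale [(array([442.7, 134.9,  70.1]), 0.95)]
top pointer [(array([446.4, 111.6,  70.1]), 0.47)]
top bar_grip [(array([560.4,  -9.1,  99.3]), 0.67)]
top plate_mid [(array([ 612.4, -166.4,    5.3]), 0.68)]
top tray_in []
top c1_mid [(array([ 490.5, -430.7,   79.6]), 0.67)]
top c2_mid []
top base_mid [(array([ 494.6, -425.2,   35.4]), 0.64)]
top eggs [(array([ 362.3, -112.1,    1.3]), 0.72)]
top spray [(array([ 695.4, -365.7,    4.1]), 0.93)]
top brush [(array([785.7,  79.4,   5.4]), 0.79)]
side scale [(array([447.4, 136.6,  72.2]), 0.62)]
side pointer [(array([384.3, 211. , 113.6]), 0.56)]
side bar_grip [(array([563.5,  -8.6,  95. ]), 0.57)]
side plate_mid [(array([ 609.6, -165.9,    1.9]), 0.86)]
side tray_in [(array([ 361.6, -110.5,    1.5]), 0.47)]
side c1_mid [(array([ 494.8, -430.3,   82.2]), 0.86)]
side c2_mid [(array([ 494.9, -428. ,  124.2]), 0.58)]
side base_mid []
side eggs [(array([ 364.8, -110. ,   -2.8]), 0.93)]
side spray [(array([ 6.970e+02, -3.708e+02,  1.000e-01]), 0.91)]
side brush [(array([7.798e+02, 7.300e+01, 4.000e-01]), 0.56)]
(432, 800, 3) [396.54989787 116.57211297 228.90050829] [0.11943546 0.25368536 0.62518739]
```

View pics/fin.png

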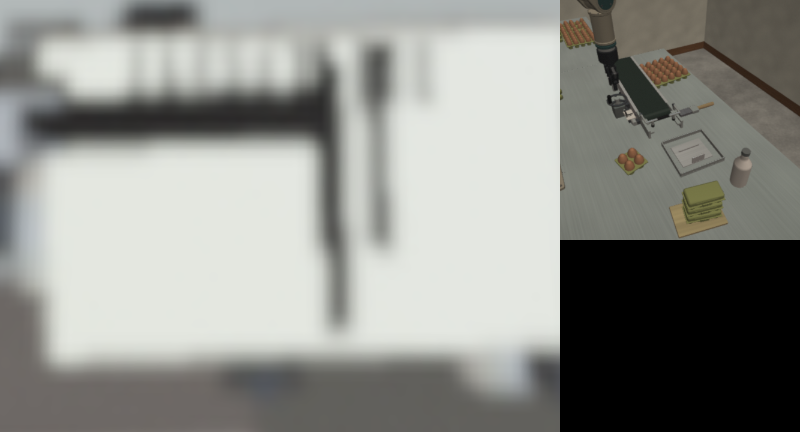

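The unobstructed view shows the pointer (px ≈338 at its foot) nearer the 23 mm mark than I thought; quantify.

```bash
python3 - <<'E'
from h import *
im=snap('wrist'); print('cam',np.round(im['origin'],1))
a=cv2.cvtColor(cv2.imread('pics/rect23.png'),cv2.COLOR_BGR2GRAY).astype(float)
def cen(r0,r1,lo,hi):
    p=a[r0:r1,lo:hi].mean(0); w=np.clip(np.percentile(p,90)-p-15,0,None); return round(lo+(w*np.arange(len(w))).sum()/w.sum(),1)
for r in range(45,90,15): print('shorts',r,[cen(r,r+10,c-14,c+14) for c in (138,170,202,234,266)],'30:',cen(r,r+10,360,400),'34:',cen(r,r+10,408,440))
for r in range(110,250,30): print(r,'30:',cen(r,r+20,360,400),'ptr+23',cen(r,r+20,295,358))
for r in range(255,330,15): print(r,'ptr',cen(r,r+10,300,375))
E
```

```text
cam [317.8 116.9 370.9]
shorts 45 [np.float64(nan), np.float64(167.0), np.float64(nan), np.float64(nan), np.float64(nan)] 30: 377.0 34: 421.4
shorts 60 [np.float64(136.8), np.float64(167.4), np.float64(200.5), np.float64(nan), np.float64(264.5)] 30: 376.2 34: 421.5
shorts 75 [np.float64(136.5), np.float64(168.5), np.float64(nan), np.float64(233.6), np.float64(264.0)] 30: 375.9 34: 421.9
110 30: 375.6 ptr+23 315.8
140 30: 377.2 ptr+23 328.1
170 30: 377.7 ptr+23 330.8
200 30: 379.7 ptr+23 331.2
230 30: 380.6 ptr+23 333.9
255 ptr 337.0
270 ptr 338.2
285 ptr 338.2
300 ptr 338.2
315 ptr 338.1<stdin>:5: RuntimeWarning: invalid value encountered in scalar divide
```

```bash
python3 - <<'E'
from cell import ctrl
print(ctrl.finish_job())
E
```

```text
the job is handed in; nothing more can be done
None
```

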